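Lock out the bench supply for the night

ROBOT

A 6-joint arm with a two-finger parallel gripper is mounted at the origin on the work surface. World frame = base frame: x ahead of the robot, y to its left, z up, the work surface at z = 0. Lengths are in m, angles in rad, forces in N, time in s.
With the tool pointing down it reaches from about 0.375 to 0.825 m from the base axis. Payload 5.5 kg.
Tool frame: the origin (TCP) lies on the centre line of the jaws, within the pads' length; the fingertips stand 17 mm ahead of it and the grasp point (between the pads) lies 2 mm behind it; z points along the fingers, y is the line along which they close (so a half turn about z gives the same grasp; the last joint's range is limited). The gripper opens to 85 mm and grips with 20 to 120 N. Pads are 22 mm wide; open, the fingers measure 114 mm over their backs; the gripper's body (76 mm by 85 mm) begins 54 mm behind the grasp point. The pads swing forward as they close: fully open they stand 13 mm farther back than shut.
Start: joints at [1.274, 0.314, -0.047, 1.21, 0, 1.571], TCP at [0.175, 0.574, 0.21] pointing down, gripper open.
Joint ranges: [-2.67, 2.67], [-0.69, 1.73], [-1.03, 1.25], [-2.08, 2.16], [-1.42, 1.45], [-3.14, 3.14]. Speed limits (rad/s): [2.39, 2.39, 3.01, 3.14, 3.14, 3.14].

INTERFACE

Orientations are given as a 3x3 rotation matrix whose columns are the frame's x, y, z axes.
In Python, from cell import sense, snapshot, calibration, close_job gives the robot as it stands.
- The arm moves only by the shell command python3 -m jog 'ROWS' [OPENING]. ROWS is JSON, a list of rows, each a list of 2 entries, a list of its own where there are three numbers: the shift along the world's x, y, z normalised to -1 to 1, where 1 is 0.03 m, then the turn, a rotation vector about the world's x, y, z normalised to -1 to 1, where 1 is 0.12 rad. In form: [[[tx, ty, tz], [wx, wy, wz]], ...]. A call has 1 to 12 rows; each row shifts and turns the commanded pose from where the row before left it; what a row does not reach is not made up. A row lasts 1/10 s, in which the tool goes at most 50 mm and 8.59 degrees, less where a joint would pass 70% of its speed; a pose out of reach is approached as far as the arm can. A call with a number of a shift or a turn outside -1 to 1 is refused whole. A call with a gripper value outside its range is refused whole. OPENING is the opening, from -1 (shut) to 1 (fully open), set as the call begins (- or left out, the last holds). The fingers move at their own pace and stop on an object; the grip force is fixed at half the most. Time passes only in rows, so rows that do not move let the fingers close. It gives the time, the measured TCP pose, the force, the opening and the grip force at its end, in the units of the state.
- sense(): the state, without advancing time (a new reading comes with each control period).
- snapshot(name): name is "side" or "top" or "wrist"; returns the picture (480x640x3 uint8, blue, green, red); there is no depth.
- calibration(name): a dict with "K" (3x3 intrinsics, pixels), "view" (4x4, takes a point from world to camera coordinates). Camera axes: x right, y down, z forward; pixel columns grow to the right and rows downward; lengths in m; the calibration is good to about 2 mm. A picture is of the moment at which its call begins: read the wrist's pose just before it. calibration takes no time and is no camera call; for the wrist camera it gives the pose at the moment of the call.
- close_job(): hands the job in; it is judged then, once.
The state is a dict: "time_s": time; "qpos": joint angles; "qd": joint speeds; "joint_efforts": joint torques, N m; "tcp_pos": TCP position; "tool_rot": TCP orientation; "wrist_force": force on the tool from outside, world axes, zero at the start; "ft_torque": the same for the moment, N m; "width": finger opening in m; "grasp_force": force on a finger pad.
Only numpy, scipy, OpenCV 4.12 (cv2) and the standard library are available. Lean on these libraries where they do the work, as an engineer would, in place of code of your own. Each camera call takes 0.05 s, during which the arm holds its last target. There are 200 camera calls.

TASK

Make the bench supply safe for the night: first turn the selector knob clockwise past its click to off, and only then roll every cartridge fuse sideways out of its spring clips and lay it in the parts tray. Hang every lock-out plate by its eye on a hook of the stand so that it hangs down freely, and leave the thruster module where it is.

Things in the scene. Friction and masses are not known exactly. Their poses are not given: they have to be found in the camera images.
- fuse1_c (a point): Centre of cartridge fuse 1 (may be absent): a round rod 20 mm in diameter and 80 mm long, white ceramic middle with a steel cap at each end, about 50 g; y is its length axis. It starts lying in one of the fuse holders (the nearest), its centre 38 mm above the mat.
- holder1: Fuse holder 1, fixed (all three alike; empty if its fuse is absent): black base 64 x 98 x 10 mm, origin at the centre of its underside, z up, y along the fuse. Two copper spring clips, 8 mm wide, at y = +-30 mm leave the fuse's middle 50 mm free. Each has a floor, a back wall on +x and a rigid roof (underside 50, top 53 mm up, reaching to x = -3.5 mm): the fuse cannot be pulled straight up.
- fuse2_c (a point): Centre of cartridge fuse 2 (may be absent): a round rod 20 mm in diameter and 80 mm long, white ceramic middle with a steel cap at each end, about 50 g; y is its length axis. It starts lying in one of the fuse holders (the nearest), its centre 38 mm above the mat.
- holder2: Fuse holder 2, like holder 1. On the -x side of each clip stands only a sprung tongue (hinged 20 mm above the mat at x = -13 mm, top 39 mm up; a 5 mm rod joins the two at the hinge) that folds outward (about 3 to 6 N in all): the fuse leaves level along the holder's -x; 16 mm or more clears the roof, then it can be lifted.
- fuse3_c (a point): Centre of cartridge fuse 3 (may be absent): a round rod 20 mm in diameter and 80 mm long, white ceramic middle with a steel cap at each end, about 50 g; y is its length axis. It starts lying in one of the fuse holders (the nearest), its centre 38 mm above the mat.
- holder3: Fuse holder 3, like holders 1 and 2.
- knob (a joint): Turn of the power selector knob, rad: 0 = on (as found), 1.2 = off; it grows clockwise seen from above. A spring detent holds it at its stops, 0 and 1.2: up to about 0.27 N m is needed at first, less towards the click at 0.6; let go before that it snaps back to 0, after it on to 1.2.
- knob_grip (a point): On the knob's vertical turning axis, half-way up its bar grip, about 78 mm above the mat: black bar 46 mm long, 14 mm wide, top 16 mm above this point, over a round skirt 48 mm across, its top 16 mm below. x is along the bar and turns with the knob. It sits on a fixed grey box 110 x 100 x 50 mm.
- tray: Loose open aluminium parts tray, 130 (x) x 170 (y) x 28 mm high, wall and floor 4 mm, about 0.7 kg; origin at the centre of its underside, z up.
- plate1_c (a point): Centre of the bar of lock-out plate 1 (may be absent): aluminium bar 70 x 24 x 12 mm (x, y, z), about 70 g, lying flat on the mat (this point 6 mm up), with a steel wire eye at its +x end; x points from the bar to the eye, z is the plate's thickness.
- plate1_eye (a point): Centre of the eye of lock-out plate 1, 52 mm along +x from the bar's centre: a ring of 7 mm wire, 26 mm clear hole, 40 mm outside, its hole axis along the plate's z.
- plate2_c (a point): Centre of the bar of lock-out plate 2 (may be absent): aluminium bar 70 x 24 x 12 mm (x, y, z), about 70 g, lying flat on the mat (this point 6 mm up), with a steel wire eye at its +x end; x points from the bar to the eye, z is the plate's thickness.
- plate2_eye (a point): Centre of the eye of lock-out plate 2, 52 mm along +x from the bar's centre: a ring of 7 mm wire, 26 mm clear hole, 40 mm outside, its hole axis along the plate's z.
- plate3_c (a point): Centre of the bar of lock-out plate 3 (may be absent): aluminium bar 70 x 24 x 12 mm (x, y, z), about 70 g, lying flat on the mat (this point 6 mm up), with a steel wire eye at its +x end; x points from the bar to the eye, z is the plate's thickness.
- plate3_eye (a point): Centre of the eye of lock-out plate 3, 52 mm along +x from the bar's centre: a ring of 7 mm wire, 26 mm clear hole, 40 mm outside, its hole axis along the plate's z.
- plate4_c (a point): Centre of the bar of lock-out plate 4 (may be absent): aluminium bar 70 x 24 x 12 mm (x, y, z), about 70 g, lying flat on the mat (this point 6 mm up), with a steel wire eye at its +x end; x points from the bar to the eye, z is the plate's thickness.
- plate4_eye (a point): Centre of the eye of lock-out plate 4, 52 mm along +x from the bar's centre: a ring of 7 mm wire, 26 mm clear hole, 40 mm outside, its hole axis along the plate's z.
- stand: Fixed hook stand; origin on the mat under the middle of the row of hook tips, z up. Four hooks 70 mm apart along y point to its -x: 7 mm rod, level and centred 172 mm up from the crossbar (12 mm thick, x = 46) to x = 0, then straight up to 203 mm. Posts at x = 46, y = +-140 mm. A plate lowered with its eye over a tip, bar towards -x, and let go swings down and hangs.
- hook1 (a point): Point on the level part of hook 1 (stand y = 105 mm): on the rod's centre line, 172 mm up, 18 mm behind (+x of) its upturned tip.
- hook2 (a point): Point on the level part of hook 2 (stand y = 35 mm): on the rod's centre line, 172 mm up, 18 mm behind (+x of) its upturned tip.
- hook3 (a point): Point on the level part of hook 3 (stand y = -35 mm): on the rod's centre line, 172 mm up, 18 mm behind (+x of) its upturned tip.
- hook4 (a point): Point on the level part of hook 4 (stand y = -105 mm): on the rod's centre line, 172 mm up, 18 mm behind (+x of) its upturned tip.
- module: Bystander: loose fragile thruster module, 88 x 88 x 60 mm high, white and clear plastic on copper with four clear cups; origin at the centre of its underside.

How it is judged:
On the way, in this order (a step that is already met when the one before it is completed fails the run):
1. the selector knob has clicked round to off (above 1.0 rad) (value of joint knob above 1 rad), for 0.2 s.
2. every fuse lies in the tray (x of fuse1_c in the frame of tray between -0.06 and 0.06 m and y of fuse1_c in the frame of tray between -0.08 and 0.08 m and z of fuse1_c in the frame of tray between 0 and 0.03 m and x of fuse2_c in the frame of tray between -0.06 and 0.06 m and y of fuse2_c in the frame of tray between -0.08 and 0.08 m and z of fuse2_c in the frame of tray between 0 and 0.03 m and x of fuse3_c in the frame of tray between -0.06 and 0.06 m and y of fuse3_c in the frame of tray between -0.08 and 0.08 m and z of fuse3_c in the frame of tray between 0 and 0.03 m), for 0.2 s.
At the end, for the whole second after the job is handed in: Knob above 1.0 rad; every fuse's centre inside the tray's walls and under 30 mm above its underside; every plate hangs, its eye's centre within 35 mm of some hook point, bar below the eye within 0.5 rad of vertical; fuses at rest (below 0.05 m/s), plates at most swaying (below 0.3 m/s) (all of step 2 and value of joint knob above 1 rad and (distance between plate1_eye and hook1 below 0.035 m or distance between plate1_eye and hook2 below 0.035 m or distance between plate1_eye and hook3 below 0.035 m or distance between plate1_eye and hook4 below 0.035 m) and angle between each of plate1_c, plate2_c, plate3_c, plate4_c's own x axis and vertical below 0.5 rad and (distance between plate2_eye and hook1 below 0.035 m or distance between plate2_eye and hook2 below 0.035 m or distance between plate2_eye and hook3 below 0.035 m or distance between plate2_eye and hook4 below 0.035 m) and (distance between plate3_eye and hook1 below 0.035 m or distance between plate3_eye and hook2 below 0.035 m or distance between plate3_eye and hook3 below 0.035 m or distance between plate3_eye and hook4 below 0.035 m) and (distance between plate4_eye and hook1 below 0.035 m or distance between plate4_eye and hook2 below 0.035 m or distance between plate4_eye and hook3 below 0.035 m or distance between plate4_eye and hook4 below 0.035 m) and linear speed of each of fuse1, fuse2, fuse3 below 0.05 m/s and linear speed of each of plate1, plate2, plate3, plate4 below 0.3 m/s); the robot touches nothing.
It fails at once if a fuse is taken out (moved over 40 mm) while the selector is still on (below 0.6 rad) (value of joint knob below 0.6 rad and distance of any of fuse1_c, fuse2_c, fuse3_c from where it was at the start of the episode above 0.04 m).
It fails at once if the thruster module is moved by more than 30 mm (distance of module from where it was at the start of the episode above 0.03 m).
Of fuse1, fuse2, fuse3 only 2 to 3 are there at a start; the rules pass over those that are not, and their reading is None.
Of plate1, plate2, plate3, plate4 only 3 to 4 are there at a start; the rules pass over those that are not, and their reading is None.
At some moment in a run one of plate1, plate2, plate3, plate4 may be knocked a few centimetres aside while the robot is not near it.
Once in a run the grip may slacken for a moment while it holds something.
It also fails if it takes over 210 s, if anything falls off the work surface, if the arm or the gripper's body presses on something with over 40 N, if the wrist force passes 120 N, or if a joint passes its speed limit or range.

## Working session

There is one attempt and no reset: what is moved stays moved. The work goes in short steps, Python scripts to look and compute and a shell command to move; the robot and the scene stay as the last step left them, time stands still between calls to the robot, and variables do not carry over. Pictures are saved under pics/ and viewed, at most 14 in all, crops included, and the job is handed in when it is done.

```bash
ls; mkdir -p pics
python3 - <<'E'
from cell import *
import cv2,numpy as np
for n in("top","side"):
    cv2.imwrite(f"pics/{n}0.png",snapshot(n)); c=calibration(n); print(n,np.round(c["K"],1).tolist(),np.round(c["view"],3).tolist())
s=sense();print(s["time_s"],s["tool_rot"],s["width"])
E
```

```text
pics
top [[614.5, 0.0, 318.8], [0.0, 614.5, 232.1], [0.0, 0.0, 1.0]] [[0.006, -1.0, -0.007, 0.066], [-0.991, -0.005, -0.137, 0.552], [0.137, 0.008, -0.991, 1.33], [0.0, 0.0, 0.0, 1.0]]
side [[557.9, 0.0, 308.8], [0.0, 557.9, 244.7], [0.0, 0.0, 1.0]] [[0.994, -0.11, 0.005, -0.518], [-0.081, -0.757, -0.649, 0.15], [0.075, 0.644, -0.761, 1.364], [0.0, 0.0, 0.0, 1.0]]
0.1 [[-9.56271798e-01  2.92479141e-01 -4.47811913e-04]
 [ 2.92479484e-01  9.56270707e-01 -1.44464167e-03]
 [ 5.70185990e-06 -1.51244589e-03 -9.99998856e-01]] 0.08544488638800597
```

View pics/top0.png

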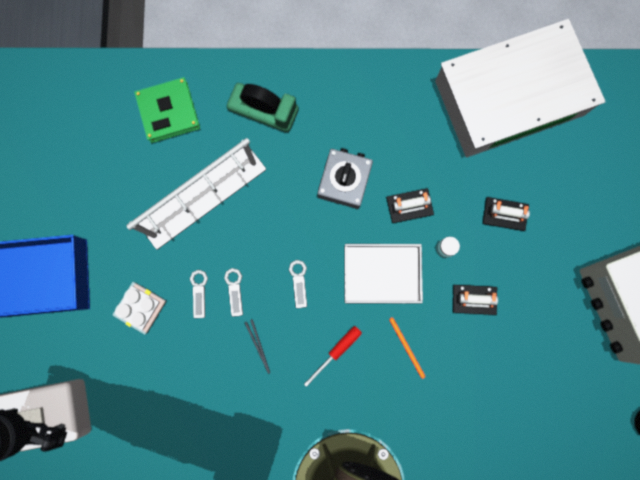

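View pics/side0.png

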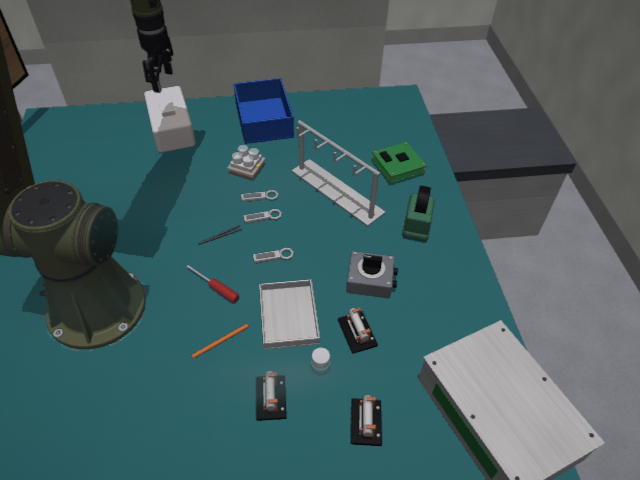

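Run:
```python
import cv2
t=cv2.imread("pics/top0.png");s=cv2.imread("pics/side0.png")
def crop(im,u0,v0,w,h,k,name):
    c=cv2.resize(im[v0:v0+h,u0:u0+w],None,fx=k,fy=k,interpolation=cv2.INTER_CUBIC)
    for u in range(u0-u0%20+20,u0+w,20):
        cv2.line(c,((u-u0)*k,0),((u-u0)*k,5),(0,255,255),1);cv2.putText(c,str(u),((u-u0)*k-10,16),0,.35,(0,255,255),1)
    for v in range(v0-v0%20+20,v0+h,20):
        cv2.line(c,(0,(v-v0)*k),(5,(v-v0)*k),(0,255,255),1);cv2.putText(c,str(v),(7,(v-v0)*k+4),0,.35,(0,255,255),1)
    cv2.imwrite(f"pics/{name}.png",c)
crop(t,310,140,230,185,3,"tr"); crop(t,110,130,205,195,3,"tl")
crop(s,235,230,165,220,3 if 0 else 2,"x")
crop(s,235,235,195,198,3,"sr"); crop(s,220,115,180,155,4,"sl")
```

```text
(no output)
```

View pics/tr.png

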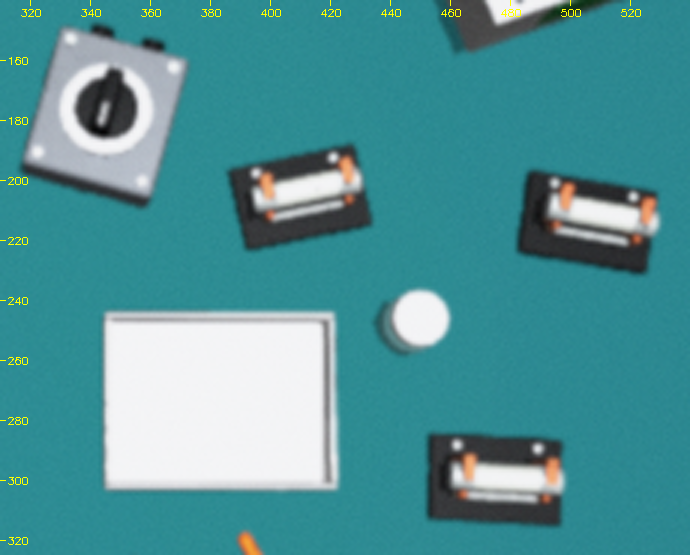

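View pics/tl.png

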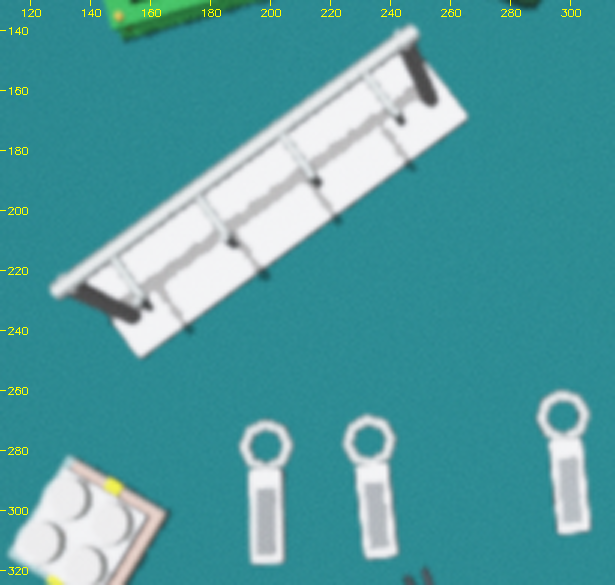

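View pics/sr.png

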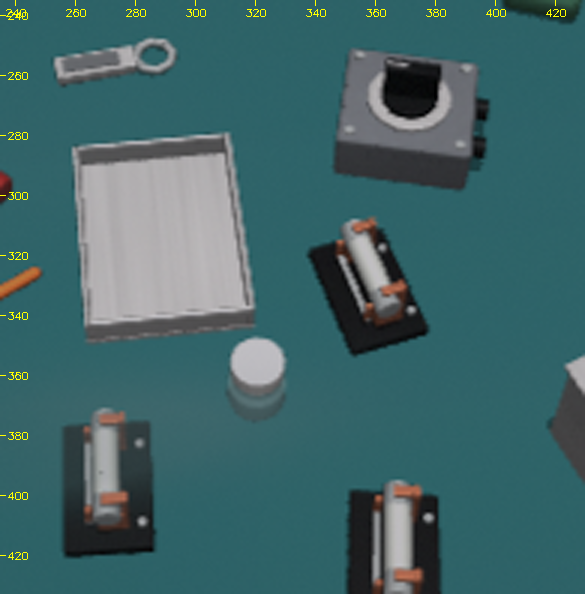

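View pics/sl.png

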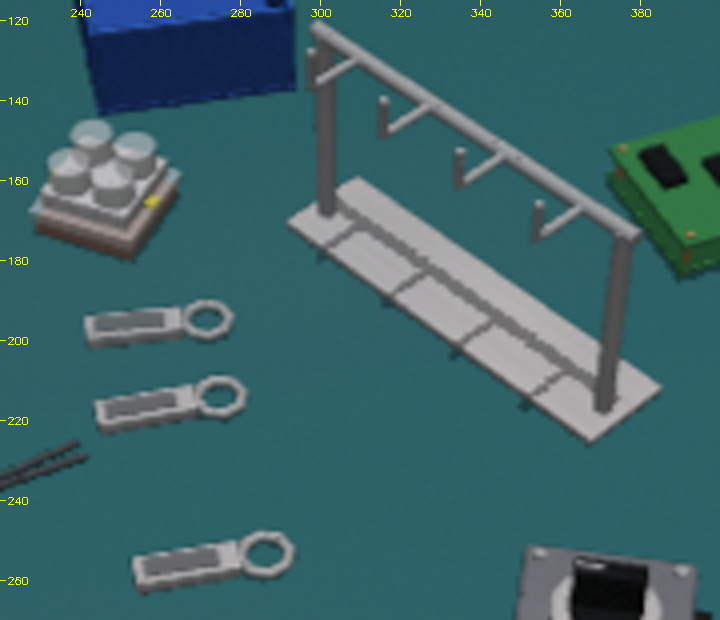

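```bash
cat > h.py <<'E'
import numpy as np,cv2
from cell import *
def P(c): return c["K"]@np.asarray(c["view"])[:3]
def tri(ca,a,cb,b):
    X=cv2.triangulatePoints(P(ca),P(cb),np.float64(a).reshape(2,1),np.float64(b).reshape(2,1)).ravel();return X[:3]/X[3]
def atz(c,p,z):
    p=np.array(p,float);V=np.asarray(c["view"]);d=V[:3,:3].T@np.linalg.inv(c["K"])@[p[0],p[1],1];o=-V[:3,:3].T@V[:3,3]
    return o+d*(z-o[2])/d[2]
def st():
    s=sense();print("t%.1f"%s["time_s"],"tcp",np.round(s["tcp_pos"],4),"yaw(y axis)",round(np.degrees(np.arctan2(s["tool_rot"][1][1],s["tool_rot"][0][1])),1),"F",np.round(s["wrist_force"],1),"w",round(s["width"],4),"g",round(s["grasp_force"],1))
E
python3 - <<'E'
from h import *
T=calibration("top");S=calibration("side")
tr=lambda x,y:(310+x/3,140+y/3); tl=lambda x,y:(110+x/3,130+y/3); sr=lambda x,y:(235+x/3,235+y/3); sl=lambda x,y:(220+x/4,115+y/4)
for n,a,b,z in [("knobtop",tr(109,98),sr(413,64),.094),("fA",tr(307,190),sr(370,268),.04),("fB+y",tr(549,204),sr(398,487),.038),("fC",tr(507,477),sr(105,468),.038),
 ("e1",tl(266,446),sl(208,320),.006),("e2",tl(368,441),sl(220,397),.006),("e3",tl(563,415),sl(266,554),.006),
 ("c1",tl(266.5,515),sl(133,326),.012),("c2",tl(377,508),sl(148,408),.012),("c3",tl(570,484),sl(187,564),.012),
 ("h1",tl(147,305),sl(311,50),.203),("h2",tl(232,242),sl(384,98),.203),("h3",tl(317,182),sl(460,150),.203),("h4",tl(400,120),sl(539,203),.203)]:
    print(n,np.round(tri(T,a,S,b),4),np.round(atz(T,a,z),4))
for n,a,z in [("skirt",tr(106,108),.062),("fB",tr(603,212),.038),("knob bar top a",tr(116,70),.094),("knobbar b",tr(102,130),.094),("tray1",tr(104,312),.028),("t2",tr(334,312),.028),("t3",tr(337,488),.028),("t4",tr(104,488),.028),("cap",tr(420,318),.03)]:
    print(n,np.round(atz(T,a,z),4))
E
```

```text
knobtop [0.6757 0.0092 0.0926] [0.674  0.0092 0.094 ]
fA [ 0.6196 -0.1412  0.0337] [ 0.6173 -0.1403  0.04  ]
fB+y [ 0.6094 -0.3216  0.0339] [ 0.6079 -0.3204  0.038 ]
fC [ 0.4059 -0.2845  0.0329] [ 0.4054 -0.2832  0.038 ]
e1 [ 0.4501  0.341  -0.0005] [0.4485 0.3396 0.006 ]
e2 [ 0.4538  0.2638 -0.0011] [0.4526 0.2628 0.006 ]
e3 [0.474  0.1163 0.0007] [0.473  0.1161 0.006 ]
c1 [0.3971 0.3384 0.0018] [0.3967 0.3363 0.012 ]
c2 [0.4032 0.2553 0.0024] [0.4024 0.2539 0.012 ]
c3 [0.4218 0.1103 0.0043] [0.421 0.11  0.012]
h1 [0.53  0.38  0.205] [0.5281 0.3804 0.203 ]
h2 [0.5724 0.3261 0.204 ] [0.5702 0.3262 0.203 ]
h3 [0.6141 0.2719 0.2015] [0.6105 0.2715 0.203 ]
h4 [0.6567 0.2182 0.1997] [0.6526 0.2177 0.203 ]
skirt [0.674  0.0103 0.062 ]
fB [ 0.602  -0.3603  0.038 ]
knob bar top a [0.6947 0.0042 0.094 ]
knobbar b [0.6504 0.0143 0.094 ]
tray1 [0.5264 0.0105 0.028 ]
t2 [ 0.5273 -0.1607  0.028 ]
t3 [ 0.397  -0.1607  0.028 ]
t4 [0.396  0.0105 0.028 ]
cap [ 0.5229 -0.2242  0.03  ]
```

```bash
python3 -m jog '[[[0.87,-1,0.15],[0,0,0]],[[0.87,-1,0.15],[0,0,0]],[[0.87,-1,0.15],[0,0,0]],[[0.87,-1,0.15],[0,0,0]],[[0.87,-1,0.15],[0,0,0]],[[0.87,-1,0.15],[0,0,0]],[[0.87,-1,0.15],[0,0,0]],[[0.87,-1,0.15],[0,0,0]],[[0.87,-1,0.15],[0,0,0]],[[0.87,-1,0.15],[0,0,0]],[[0.87,-1,0.15],[0,0,0]],[[0.87,-1,0.15],[0,0,0]]]' 1
python3 -m jog '[[[0.87,-1,0],[0,0,0]],[[0.87,-1,0],[0,0,0]],[[0.87,-1,0],[0,0,0]],[[0.87,-1,-0.5],[0,0,0.1]],[[0.87,-1,-0.5],[0,0,0.2]],[[0.87,-1,-0.5],[0,0,0.2]],[[0.87,-0.8,-0.5],[0,0,0.1]],[[0.1,0,0],[0,0,0]],[[0,0,0],[0,0,0]]]'
python3 -c "from h import *;st();cv2.imwrite('pics/w1.png',snapshot('wrist'));c=calibration('wrist');print(c['K'].tolist() if hasattr(c['K'],'tolist') else c['K'],np.round(c['view'],3).tolist());print(np.round(P(c)@[.674,.01,.094,1],1))"
```

```text
time_s: 1.3
tcp_pos: [0.4893, 0.2122, 0.2643]
tool_rot: [[-0.956, 0.293, -0.001], [0.293, 0.956, -0.0], [0.0, -0.0, -1.0]]
wrist_force: [0.4, 1.1, 0.0]
width: 0.0851
grasp_force: 0.0
time_s: 2.2
tcp_pos: [0.674, 0.0093, 0.203]
tool_rot: [[-0.975, 0.224, -0.003], [0.224, 0.975, 0.0], [0.003, -0.0, -1.0]]
wrist_force: [-0.2, -0.0, 0.7]
width: 0.0853
grasp_force: 0.0
t2.2 tcp [0.674  0.0093 0.203 ] yaw(y axis) 77.0 F [-0.2 -0.   0.7] w 0.0853 g 0.0
[[391.2354160600675, 0.0, 314.6079486912128], [0.0, 391.2354160600675, 236.97052116419252], [0.0, 0.0, 1.0]] [[0.223, 0.975, 0.001, -0.16], [0.937, -0.214, 0.276, -0.663], [0.27, -0.061, -0.961, 0.192], [0.0, 0.0, 0.0, 1.0]]
[89.2 64.1  0.3]
```

```bash
python3 -m jog '[[[0,0,-1],[0,0,0]],[[0,0,-1],[0,0,0]],[[0,0,-1],[0,0,0]],[[0,0,-0.9],[0,0,0]],[[0,0,0],[0,0,0]]]' 1
python3 -m jog '[[[0,0,0],[0,0,0]],[[0,0,0],[0,0,0]],[[0,0,0],[0,0,0]],[[0,0,0],[0,0,0]],[[0,0,0],[0,0,0]],[[0,0,0],[0,0,0]],[[0,0,0],[0,0,0]],[[0,0,0],[0,0,0]]]' -1
```

```text
time_s: 2.75
tcp_pos: [0.6707, 0.0111, 0.0843]
tool_rot: [[-0.975, 0.221, -0.006], [0.221, 0.975, 0.0], [0.006, -0.001, -1.0]]
wrist_force: [-1.6, -1.0, -0.4]
width: 0.0851
grasp_force: 0.0
time_s: 3.55
tcp_pos: [0.6743, 0.0097, 0.0873]
tool_rot: [[-0.975, 0.223, -0.0], [0.223, 0.975, 0.0], [0.0, -0.0, -1.0]]
wrist_force: [-0.2, -0.2, -0.1]
width: 0.0004
grasp_force: 0.0
```

```bash
python3 -c "from h import *;st();a=snapshot('wrist');b=snapshot('side')[200:340,300:440];t=snapshot('top')[130:230,290:400]
b=cv2.resize(b,(400,400));t=cv2.resize(t,(440,400));a=cv2.resize(a,(400,300));o=np.zeros((400,800,3),np.uint8);o[:300,:400]=a;o[:,400:]=b;cv2.imwrite('pics/w2.png',o)"
```

```text
t3.5 tcp [0.6743 0.0097 0.0873] yaw(y axis) 77.1 F [-0.2 -0.2 -0.1] w 0.0004 g 0.0
```

View pics/w2.png

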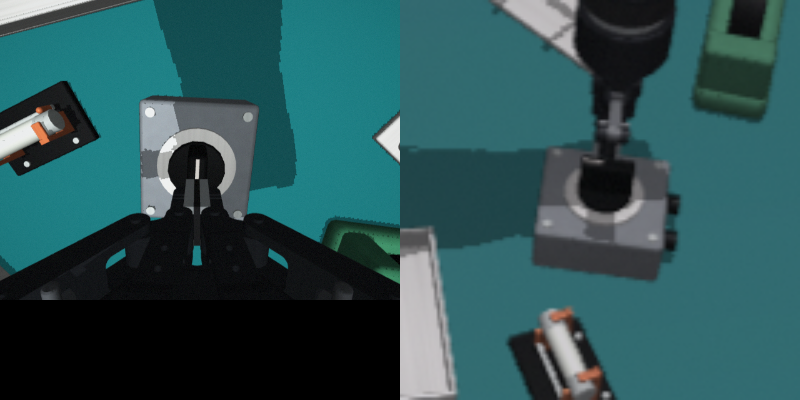

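Run:
```python
from h import *
W=calibration("wrist");S=calibration("side");s=sense()
V=np.asarray(W["view"]);print("cam",-V[:3,:3].T@V[:3,3])
for n,p in [("barmid",(.674,.01,.094)),("end-",(.650,.0145,.094)),("end+",(.696,.004,.094)),("tip",s["tcp_pos"]+.017*np.array(s["tool_rot"])[:,2]),("tcp",s["tcp_pos"]),("skirt",(.674,.01,.062)),("box TL",(.719,.06,.05))]:
    for c,f in((W,lambda q:q*.625),(S,lambda q:(q-[300,200])/.35+[400,0])):
        h=P(c)@[*p,1];print(n,np.round(f(h[:2]/h[2]),0),end=" ")
    print()
print(s["width"],s["grasp_force"],s["joint_efforts"])
```

```text
cam [0.60498381 0.02483227 0.25135148]
barmid [198. 183.] barmid [604. 160.] 
end- [196. 149.] end- [575. 158.] 
end+ [196. 212.] end+ [631. 163.] 
tip [197. 171.] tip [602. 177.] 
tcp [197. 179.] tcp [603. 165.] 
skirt [198. 167.] skirt [600. 183.] 
box TL [262. 196.] box TL [639. 144.] 
0.00015168804069869555 0.0 [-5.63584152e-03 -6.42779231e+01  3.22113955e+01  4.14319307e-03
 -3.30362755e-04  1.76067101e-05]
```

```bash
python3 -c "
from h import *;a=snapshot('wrist')[220:400,240:390];b=snapshot('side')[215:295,335:415]
cv2.imwrite('pics/w3.png',np.hstack([cv2.convertScaleAbs(cv2.resize(a,(417,500),interpolation=2),alpha=2.2),cv2.convertScaleAbs(cv2.resize(b,(380,500)[:1]+(500,),interpolation=2),alpha=2.2)]))"
```

```text
(no output)
```

View pics/w3.png

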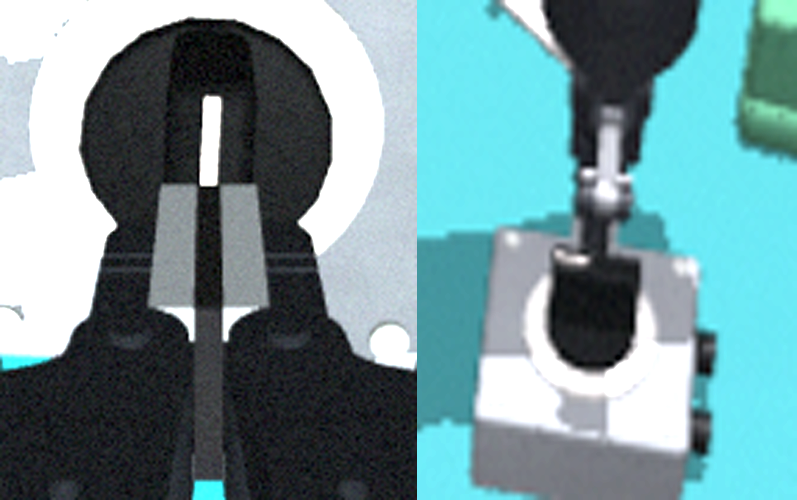

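```bash
python3 -m jog '[[[0,0,-0.1],[0,0,0]],[[0,0,0],[0,0,0]]]' | egrep 'tcp|wrist'
python3 -m jog '[[[0,0,-0.1],[0,0,0]],[[0,0,0],[0,0,0]]]'| egrep 'tcp|wrist'
python3 -c "from h import *;a=snapshot('wrist');cv2.imwrite('pics/w4.png',cv2.convertScaleAbs(a,alpha=1.5));st()"
```

```text
tcp_pos: [0.674, 0.0098, 0.0838]
wrist_force: [0.1, -0.2, 0.4]
tcp_pos: [0.674, 0.0098, 0.0808]
wrist_force: [0.4, 0.1, 0.0]
t4.2 tcp [0.6741 0.0098 0.081 ] yaw(y axis) 77.1 F [-0.6 -0.3 -0.8] w 0.0003 g 0.0
```

```bash
for i in 1; do :; done
python3 -m jog '[[[0,0,-0.1],[0,0,0]],[[0,0,0],[0,0,0]]]' | egrep 'tcp|wrist'
python3 -m jog '[[[0,0,-0.1],[0,0,0]],[[0,0,0],[0,0,0]]]'| egrep 'tcp|wrist'
python3 -m jog '[[[0,0,-0.1],[0,0,0]],[[0,0,0],[0,0,0]]]'| egrep 'tcp|wrist'
```

```text
tcp_pos: [0.6741, 0.0098, 0.078]
wrist_force: [0.2, 0.2, -0.2]
tcp_pos: [0.6741, 0.0098, 0.0749]
wrist_force: [-0.3, 0.1, 0.8]
tcp_pos: [0.6747, 0.0098, 0.0733]
wrist_force: [-1.6, 0.1, 5.6]
```

```bash
python3 -m jog '[[[0,0,0.6],[0,0,0]],[[0,0,0],[0,0,0]],[[0,0,0],[0,0,0]],[[0,0,0],[0,0,0]],[[0,0,0],[0,0,0]],[[0,0,0],[0,0,0]]]' 1 | egrep 'tcp|wri|wid'
python3 -m jog '[[[0,0,-0.5],[0,0,0]],[[0,0,-0.5],[0,0,0]],[[0,0,0],[0,0,0]]]'| egrep 'tcp|wrist'
python3 -m jog '[[[0,0,-0.2],[0,0,0]],[[0,0,-0.2],[0,0,0]],[[0,0,0],[0,0,0]]]'| egrep 'tcp|wrist'
python3 -c "
from h import *;a=snapshot('wrist');cv2.imwrite('pics/w5.png',cv2.convertScaleAbs(a,alpha=1.6))"
```

```text
tcp_pos: [0.6739, 0.0098, 0.0897]
wrist_force: [-0.1, -0.2, -0.1]
width: 0.0845
tcp_pos: [0.6716, 0.0097, 0.0565]
wrist_force: [-0.4, -0.6, -0.7]
tcp_pos: [0.6738, 0.0098, 0.0474]
wrist_force: [-0.5, 0.2, -0.1]
```

View pics/w5.png

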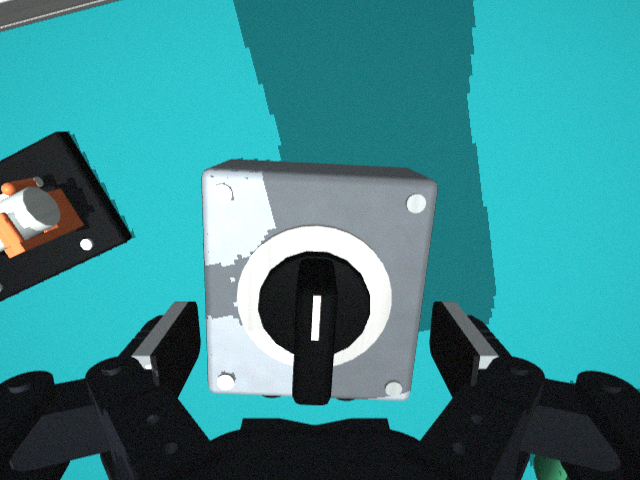

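```bash
python3 -m jog '[[[0,0,0],[0,0,0]],[[0,0,0],[0,0,0]],[[0,0,0],[0,0,0]],[[0,0,0],[0,0,0]],[[0,0,0],[0,0,0]],[[0,0,0],[0,0,0]],[[0,0,0],[0,0,0]],[[0,0,0],[0,0,0]]]' -1
```

```text
time_s: 6.9
tcp_pos: [0.6744, 0.0095, 0.0488]
tool_rot: [[-0.975, 0.224, 0.0], [0.224, 0.975, -0.0], [-0.0, -0.0, -1.0]]
wrist_force: [-1.8, -1.2, 3.7]
width: 0.013
grasp_force: 59.0
```

```bash
python3 -m jog '[[[0,0,0],[0,0,-0.8]],[[0,0,0],[0,0,-0.8]],[[0,0,0],[0,0,-0.8]],[[0,0,0],[0,0,-0.8]],[[0,0,0],[0,0,-0.8]],[[0,0,0],[0,0,-0.8]],[[0,0,0],[0,0,-0.8]],[[0,0,0],[0,0,-0.8]],[[0,0,0],[0,0,-0.8]],[[0,0,0],[0,0,-0.8]],[[0,0,0],[0,0,-0.8]],[[0,0,0],[0,0,-0.8]]]'
python3 -m jog '[[[0,0,0],[0,0,-0.2]],[[0,0,0],[0,0,0]],[[0,0,0],[0,0,0]]]'
python3 -m jog '[[[0,0,0],[0,0,0]],[[0,0,0],[0,0,0]],[[0,0,0],[0,0,0]],[[0,0,0],[0,0,0]],[[0,0,0],[0,0,0]]]' 1 | egrep 'wid|wri'
python3 -m jog '[[[0,0,1],[0,0,0]],[[0,0,1],[0,0,0]],[[0,0,1],[0,0,0]],[[0,0,0],[0,0,0]]]'
python3 -c "
from h import *;a=snapshot('top')[130:220,300:390];cv2.imwrite('pics/k.png',cv2.resize(a,(500,500),interpolation=2));a=snapshot('wrist');cv2.imwrite('pics/w6.png',cv2.convertScaleAbs(a,alpha=1.6));st()"
```

```text
time_s: 8.1
tcp_pos: [0.6769, 0.0115, 0.0488]
tool_rot: [[-0.191, 0.982, 0.004], [0.982, 0.191, 0.003], [0.002, 0.005, -1.0]]
wrist_force: [6.5, 4.9, -1.5]
width: 0.0132
grasp_force: 58.4
time_s: 8.4
tcp_pos: [0.677, 0.0115, 0.0488]
tool_rot: [[-0.171, 0.985, 0.004], [0.985, 0.171, 0.003], [0.002, 0.005, -1.0]]
wrist_force: [5.9, 3.9, -1.0]
width: 0.013
grasp_force: 58.5
wrist_force: [-0.1, -0.2, 0.8]
width: 0.0836
time_s: 9.3
tcp_pos: [0.6775, 0.0098, 0.1437]
tool_rot: [[-0.169, 0.986, 0.008], [0.986, 0.169, 0.0], [-0.001, 0.008, -1.0]]
wrist_force: [-0.5, -0.9, 0.4]
width: 0.0853
grasp_force: 0.0
t9.4 tcp [0.675  0.0097 0.1393] yaw(y axis) 9.7 F [-0.1  0.  -1.1] w 0.0854 g 0.0
```

View pics/w6.png

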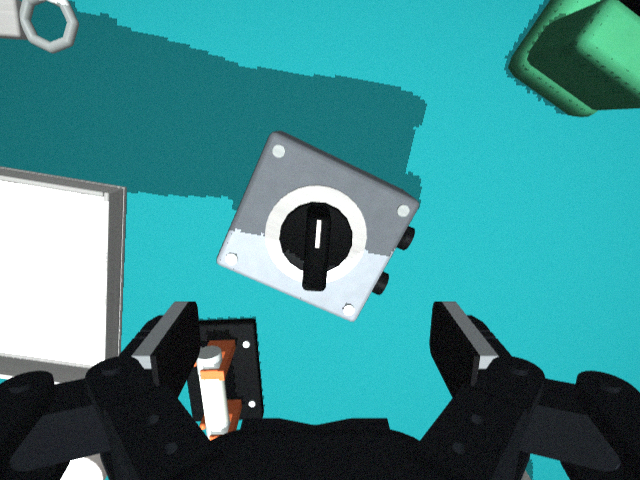

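```bash
python3 -m jog '[[[-0.32,-0.83,0],[0,0,0.05]],[[-0.32,-0.83,0],[0,0,0.05]],[[-0.32,-0.83,0],[0,0,0.05]],[[-0.32,-0.83,0],[0,0,0.05]],[[-0.32,-0.83,0],[0,0,0.05]],[[-0.32,-0.83,0],[0,0,0]],[[0,0,0],[0,0,0]],[[0,0,0],[0,0,0]]]'
python3 -c "
from h import *;W=calibration('wrist');a=snapshot('wrist');cv2.imwrite('pics/wA.png',cv2.convertScaleAbs(a,alpha=1.4))
for p in [(.618,-.1405,.048),(.618+.0078,-.1405-.0392,.048),(.618-.0078,-.1405+.0392,.048)]:
  h=P(W)@[*p,1];print(np.round(h[:2]/h[2]))"
```

```text
time_s: 10.2
tcp_pos: [0.6158, -0.1398, 0.1371]
tool_rot: [[-0.197, 0.98, -0.002], [0.98, 0.197, 0.001], [0.001, -0.002, -1.0]]
wrist_force: [0.1, -0.1, -0.2]
width: 0.0852
grasp_force: 0.0
[319. 235.]
[318. 289.]
[319. 175.]
```

View pics/wA.png

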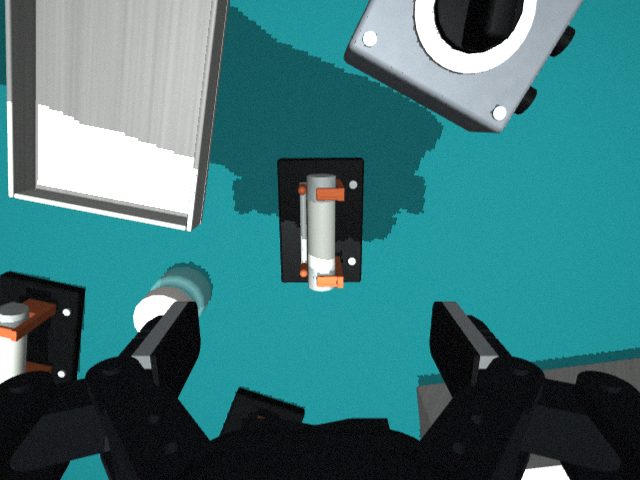

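```bash
python3 -m jog '[[[0.1,-0.04,-0.8],[0,0,0]],[[0,0,-0.8],[0,0,0]],[[0,0,-0.8],[0,0,0]],[[0,0,-0.8],[0,0,0]],[[0,0,-0.6],[0,0,0]],[[0,0,-0.4],[0,0,0]],[[0,0,0],[0,0,0]]]' | egrep 'tcp|wri'
python3 -m jog '[[[0,0,0],[0,0,0]],[[0,0,0],[0,0,0]],[[0,0,0],[0,0,0]],[[0,0,0],[0,0,0]],[[0,0,0],[0,0,0]],[[0,0,0],[0,0,0]],[[0,0,0],[0,0,0]],[[0,0,0],[0,0,0]]]' -1
```

```text
tcp_pos: [0.6183, -0.1395, 0.0103]
wrist_force: [-0.3, 0.7, -0.3]
time_s: 11.75
tcp_pos: [0.6203, -0.141, 0.0133]
tool_rot: [[-0.199, 0.98, 0.001], [0.98, 0.199, -0.0], [-0.0, 0.001, -1.0]]
wrist_force: [-1.9, 1.0, 6.5]
width: 0.0174
grasp_force: 58.6
```

```bash
python3 -m jog '[[[0,0,0],[0,0,0]],[[0,0,0],[0,0,0]],[[0,0,-0.17],[0,0,0]],[[0,0,-0.17],[0,0,0]],[[0,0,0],[0,0,0]]]' 0 | egrep 'tcp|wri|wid'
python3 -m jog '[[[0,0,0],[0,0,0]],[[0,0,0],[0,0,0]],[[0,0,0],[0,0,0]],[[0,0,0],[0,0,0]],[[0,0,0],[0,0,0]],[[0,0,0],[0,0,0]]]' -1
```

```text
tcp_pos: [0.6187, -0.1406, 0.0008]
wrist_force: [-0.1, 0.4, -0.6]
width: 0.0428
time_s: 12.85
tcp_pos: [0.62, -0.1408, 0.0023]
tool_rot: [[-0.199, 0.98, 0.0], [0.98, 0.199, 0.0], [-0.0, 0.0, -1.0]]
wrist_force: [1.0, 0.4, -0.8]
width: 0.018
grasp_force: 58.5
```

```bash
python3 -m jog '[[[-0.25,-0.05,0],[0,0,0]],[[-0.25,-0.05,0],[0,0,0]],[[-0.25,-0.05,0],[0,0,0]],[[0,0,0],[0,0,0]]]' 
python3 -m jog '[[[0,0,0.3],[0,0,0]],[[0,0,0.6],[0,0,0]],[[0,0,1],[0,0,0]],[[0,0,1],[0,0,0]],[[0,0,0],[0,0,0]]]'
python3 -c "
from h import *
a=snapshot('side');t=snapshot('top');cv2.imwrite('pics/vA.png',np.hstack([cv2.resize(a[260:380,290:410],(400,400)),cv2.resize(t[160:260,360:460],(400,400))]))"
```

```text
time_s: 13.25
tcp_pos: [0.5965, -0.146, 0.0034]
tool_rot: [[-0.198, 0.98, 0.001], [0.98, 0.198, -0.001], [-0.001, 0.0, -1.0]]
wrist_force: [-1.8, -0.4, 8.8]
width: 0.018
grasp_force: 59.4
time_s: 13.75
tcp_pos: [0.5992, -0.1462, 0.0937]
tool_rot: [[-0.198, 0.98, 0.005], [0.98, 0.198, -0.002], [-0.003, 0.005, -1.0]]
wrist_force: [0.9, -0.1, 0.3]
width: 0.0179
grasp_force: 58.8
```

```bash
python3 -m jog '[[[-0.38,0.06,0],[0,0,0.95]],[[-0.38,0.06,0],[0,0,0.95]],[[-0.38,0.06,0],[0,0,0.95]],[[-0.38,0.06,0],[0,0,0.95]],[[-0.38,0.06,0],[0,0,0.95]],[[-0.38,0.06,0],[0,0,0.95]],[[-0.38,0.06,0],[0,0,0.95]],[[-0.38,0.06,0],[0,0,0.95]],[[-0.38,0.06,0],[0,0,0.95]],[[-0.38,0.06,0],[0,0,0.95]],[[-0.38,0.06,0],[0,0,0.95]],[[-0.38,0.06,0],[0,0,0.95]]]' | egrep 'tcp|wid|grasp'
python3 -m jog '[[[0,0,-0.5],[0,0,0]],[[0,0,-0.8],[0,0,0]],[[0,0,-0.8],[0,0,0]],[[0,0,-0.6],[0,0,0]],[[0,0,-0.3],[0,0,0]],[[0,0,0],[0,0,0]],[[0,0,0],[0,0,0]]]'
```

```text
tcp_pos: [0.458, -0.1233, 0.0876]
width: 0.0181
grasp_force: 58.6
time_s: 15.75
tcp_pos: [0.4601, -0.1237, -0.0008]
tool_rot: [[-1.0, 0.003, -0.001], [0.003, 1.0, 0.0], [0.001, 0.0, -1.0]]
wrist_force: [-0.6, 0.5, 0.4]
width: 0.0177
grasp_force: 58.6
```

```bash
python3 -m jog '[[[0,0,-0.2],[0,0,0]],[[0,0,-0.2],[0,0,0]],[[0,0,-0.1],[0,0,0]],[[0,0,0],[0,0,0]],[[0,0,0],[0,0,0]]]' | egrep 'tcp|wri'
python3 -m jog '[[[0,0,0],[0,0,0]],[[0,0,0],[0,0,0]],[[0,0,0],[0,0,0]],[[0,0,0],[0,0,0]]]' -0.3| egrep 'tcp|wri|wid'
python3 -m jog '[[[0,0,0.3],[0,0,0]],[[0,0,0.7],[0,0,0]],[[0,0,1],[0,0,0]],[[0,0,1],[0,0,0]],[[0,0,1],[0,0,0]],[[0,0,0],[0,0,0]]]' | egrep 'tcp|wri'
python3 -c "
from h import *
st();t=snapshot('top');w=snapshot('wrist');cv2.imwrite('pics/tA.png',t)
print(cv2.imwrite('pics/vA2.png',np.hstack([cv2.resize(w,(400,300)),cv2.resize(t[230:330,330:463],(400,300))])))"
```

```text
tcp_pos: [0.4604, -0.1237, -0.0158]
wrist_force: [0.0, 0.4, -0.5]
tcp_pos: [0.4606, -0.1238, -0.0157]
wrist_force: [-0.2, 0.2, 1.2]
width: 0.0295
tcp_pos: [0.4637, -0.1246, 0.1089]
wrist_force: [1.4, 0.2, -0.2]
t17.2 tcp [ 0.4637 -0.1246  0.1089] yaw(y axis) 89.8 F [ 1.4  0.2 -0.2] w 0.0299 g 0.0
True
```

```bash
python3 -m jog '[[[-0.16,-0.44,0],[0,0,-1]],[[-0.16,-0.44,0],[0,0,-1]],[[-0.16,-0.44,0],[0,0,-1]],[[-0.16,-0.44,0],[0,0,-1]],[[-0.16,-0.44,0],[0,0,-1]],[[-0.16,-0.44,0],[0,0,-1]],[[-0.16,-0.44,0],[0,0,-1]],[[-0.16,-0.44,0],[0,0,-1]],[[-0.16,-0.44,0],[0,0,-1]],[[-0.16,-0.44,0],[0,0,-1]],[[-0.16,-0.44,0],[0,0,-1]],[[-0.16,-0.44,0],[0,0,-1]]]' 1 | egrep 'tcp|wid|grasp'
python3 -m jog '[[[0,0,0],[0,0,-0.8]],[[0,0,0],[0,0,-0.8]],[[0,0,0],[0,0,0]],[[0,0,0],[0,0,0]]]' | egrep 'tcp|rot|wid'
python3 - <<'E'
from h import *
st();W=calibration('wrist');w=snapshot('wrist');cv2.imwrite('pics/wC.png',w)
g=cv2.cvtColor(w,cv2.COLOR_BGR2HSV)
h=P(W)@[.406,-.284,.048,1];p=h[:2]/h[2];print("pred",p)
m=cv2.inRange(g,(5,120,80),(18,255,255));m[300:]=0
n,l,s,c=cv2.connectedComponentsWithStats(m)
print([(s[i].tolist(),c[i].round().tolist()) for i in range(1,n) if s[i,4]>30])
E
```

```text
tcp_pos: [0.4016, -0.2819, 0.1028]
width: 0.0853
grasp_force: 0.0
tcp_pos: [0.4022, -0.2816, 0.1033]
tool_rot: [[0.062, 0.998, -0.001], [0.998, -0.062, 0.001], [0.001, -0.002, -1.0]]
width: 0.0853
t18.9 tcp [ 0.4022 -0.2816  0.1033] yaw(y axis) -3.5 F [ 0.  -0.1 -0.5] w 0.0853 g 0.0
pred [322.20943226 251.38697558]
[([29, 0, 102, 70, 2017], [75.0, 32.0]), ([296, 193, 9, 10, 69], [300.0, 198.0]), ([317, 196, 32, 15, 449], [333.0, 203.0]), ([615, 285, 10, 15, 95], [620.0, 293.0]), ([298, 287, 9, 9, 66], [302.0, 291.0]), ([318, 295, 31, 5, 137], [333.0, 297.0])]
```

```bash
python3 -m jog '[[[0.13,-0.08,-0.8],[0,0,0]],[[0,0,-0.8],[0,0,0]],[[0,0,-0.8],[0,0,0]],[[0,0,-0.6],[0,0,0]],[[0,0,-0.36],[0,0,0]],[[0,0,0],[0,0,0]],[[0,0,0],[0,0,0]]]' | egrep 'tcp|wri'
python3 -m jog '[[[0,0,0],[0,0,0]],[[0,0,0],[0,0,0]],[[0,0,0],[0,0,0]],[[0,0,0],[0,0,0]],[[0,0,0],[0,0,0]],[[0,0,0],[0,0,0]],[[0,0,0],[0,0,0]],[[0,0,0],[0,0,0]]]' -1
```

```text
tcp_pos: [0.407, -0.2846, 0.0037]
wrist_force: [-0.0, 0.7, 0.9]
time_s: 20.5
tcp_pos: [0.4071, -0.2847, 0.0038]
tool_rot: [[0.064, 0.998, 0.001], [0.998, -0.064, -0.0], [-0.0, 0.001, -1.0]]
wrist_force: [-0.9, 0.2, 5.9]
width: 0.0183
grasp_force: 58.5
```

```bash
python3 -m jog '[[[-0.25,0.015,0],[0,0,0]],[[-0.25,0.015,0],[0,0,0]],[[-0.25,0.015,0],[0,0,0]],[[0,0,0],[0,0,0]],[[0,0,0.3],[0,0,0]],[[0,0,0.6],[0,0,0]],[[0,0,1],[0,0,0]],[[0,0,1],[0,0,0]],[[0,0,0],[0,0,0]]]' | egrep 'tcp|wid|gra'
python3 -m jog '[[[0.18,0.61,0],[0,0,0.97]],[[0.18,0.61,0],[0,0,0.97]],[[0.18,0.61,0],[0,0,0.97]],[[0.18,0.61,0],[0,0,0.97]],[[0.18,0.61,0],[0,0,0.97]],[[0.18,0.61,0],[0,0,0.97]],[[0.18,0.61,0],[0,0,0.97]],[[0.18,0.61,0],[0,0,0.97]],[[0.18,0.61,0],[0,0,0.97]],[[0.18,0.61,0],[0,0,0.97]],[[0.18,0.61,0],[0,0,0.97]],[[0.18,0.61,0],[0,0,0.97]]]' | egrep 'tcp|wid|gra'
python3 -m jog '[[[0.18,0.61,0],[0,0,0.97]],[[0.18,0.61,0],[0,0,0.97]],[[0,0,0],[0,0,0]],[[0,0,0],[0,0,0]]]'
python3 - <<'E'
from h import *
w=snapshot('wrist');t=snapshot('top');cv2.imwrite('pics/wC2.png',w);cv2.imwrite('pics/tC2.png',t)
E
```

```text
tcp_pos: [0.3855, -0.2846, 0.0939]
width: 0.018
grasp_force: 58.7
tcp_pos: [0.4476, -0.0629, 0.0895]
width: 0.018
grasp_force: 58.5
time_s: 23.0
tcp_pos: [0.4587, -0.0272, 0.0897]
tool_rot: [[-1.0, 0.006, -0.002], [0.006, 1.0, -0.001], [0.002, -0.001, -1.0]]
wrist_force: [0.8, -0.5, -0.2]
width: 0.0179
grasp_force: 58.6
```

```bash
python3 -m jog '[[[0,0,-0.5],[0,0,0]],[[0,0,-0.8],[0,0,0]],[[0,0,-0.8],[0,0,0]],[[0,0,-0.6],[0,0,0]],[[0,0,-0.4],[0,0,0]],[[0,0,-0.3],[0,0,0]],[[0,0,-0.1],[0,0,0]],[[0,0,0],[0,0,0]],[[0,0,0],[0,0,0]]]' | egrep 'tcp|wri'
python3 -m jog '[[[0,0,0],[0,0,0]],[[0,0,0],[0,0,0]],[[0,0,0],[0,0,0]],[[0,0,0],[0,0,0]]]' -0.3| egrep 'tcp|wri|wid'
python3 -m jog '[[[0,0,0.3],[0,0,0]],[[0,0,0.7],[0,0,0]],[[0,0,1],[0,0,0]],[[0,0,1],[0,0,0]],[[0,0,1],[0,0,0]],[[0,0,0],[0,0,0]]]' | egrep 'tcp|wri'
python3 - <<'E'
from h import *
st();w=snapshot('wrist');t=snapshot('top');cv2.imwrite('pics/wC3.png',w);cv2.imwrite('pics/tC3.png',t)
W=calibration('wrist')
for y in (-.125,-.025):
  for x in(.42,.5):
    h=P(W)@[x,y,.014,1];print(x,y,np.round(h[:2]/h[2]))
E
```

```text
tcp_pos: [0.4605, -0.0271, -0.014]
wrist_force: [0.3, 0.3, -0.1]
tcp_pos: [0.4601, -0.027, -0.0144]
wrist_force: [0.4, 0.5, 0.1]
width: 0.0297
tcp_pos: [0.4631, -0.0272, 0.1099]
wrist_force: [-0.5, -0.2, -0.3]
t25.0 tcp [ 0.4631 -0.0272  0.1099] yaw(y axis) 89.7 F [-0.5 -0.2 -0.3] w 0.0298 g 0.0
0.42 -0.125 [164. 173.]
0.5 -0.125 [177. 287.]
0.42 -0.025 [318. 172.]
0.5 -0.025 [318. 286.]
```

Run:
```python
from h import *
W=calibration('wrist');w=cv2.imread('pics/wC3.png')
for x in(.428,.46):
  r=[]
  for y in np.arange(-.152,.004,.004):
    h=P(W)@[x,y,.014,1];u,v=(h[:2]/h[2]).round().astype(int)
    r.append(int(w[v-1:v+2,u-1:u+2].mean()) if 0<=u<640 and 0<=v<480 else -1)
  print(x,r)
```

```text
0.428 [101, 194, 195, 195, 197, 141, 173, 181, 146, 102, 118, 171, 199, 200, 199, 200, 199, 200, 199, 199, 200, 200, 200, 200, 200, 200, 199, 201, 200, 112, 132, 151, 104, 78, 134, 134, 134, 135, 134]
0.46 [82, 190, 193, 194, 195, 172, 199, 199, 181, 127, 108, 199, 199, 201, 200, 199, 200, 200, 199, 200, 135, 126, 128, 128, 129, 129, 131, 130, 131, 88, 118, 140, 129, 104, 130, 130, 130, 130, 130]
```

```bash
python3 -m jog '[[[0.32,-0.74,0],[0,0,-0.96]],[[0.32,-0.74,0],[0,0,-0.96]],[[0.32,-0.74,0],[0,0,-0.96]],[[0.32,-0.74,0],[0,0,-0.96]],[[0.32,-0.74,0],[0,0,-0.96]],[[0.32,-0.74,0],[0,0,-0.96]],[[0.32,-0.74,0],[0,0,-0.96]],[[0.32,-0.74,0],[0,0,-0.96]],[[0.32,-0.74,0],[0,0,-0.96]],[[0.32,-0.74,0],[0,0,-0.96]],[[0.32,-0.74,0],[0,0,-0.96]],[[0.32,-0.74,0],[0,0,-0.96]]]' 1 | egrep 'tcp|wid|grasp'
python3 -m jog '[[[0.32,-0.74,0],[0,0,-0.96]],[[0.32,-0.74,0],[0,0,-0.96]],[[0.32,-0.74,0],[0,0,-0.96]],[[0,0,0],[0,0,0]],[[0,0,0],[0,0,0]]]' | egrep 'tcp|rot|wid'
python3 - <<'E'
from h import *
st();W=calibration('wrist');w=snapshot('wrist');cv2.imwrite('pics/wB.png',w)
g=cv2.cvtColor(w,cv2.COLOR_BGR2HSV)
h=P(W)@[.6035,-.3605,.048,1];p=h[:2]/h[2];print("pred",p)
m=cv2.inRange(g,(5,120,80),(18,255,255))
n,l,s,c=cv2.connectedComponentsWithStats(m)
print([(s[i].tolist(),c[i].round().tolist()) for i in range(1,n) if s[i,4]>30])
E
```

```text
tcp_pos: [0.5742, -0.2938, 0.1035]
width: 0.0853
grasp_force: 0.0
tcp_pos: [0.6028, -0.3596, 0.1035]
tool_rot: [[0.161, 0.987, -0.003], [0.987, -0.161, 0.002], [0.001, -0.003, -1.0]]
width: 0.0852
t26.8 tcp [ 0.6028 -0.3596  0.1035] yaw(y axis) -9.3 F [-0.4 -0.9  0.1] w 0.0852 g 0.0
pred [316.98779927 249.10098646]
[([289, 190, 9, 10, 74], [293.0, 194.0]), ([309, 193, 32, 16, 445], [325.0, 200.0]), ([289, 284, 9, 9, 67], [293.0, 288.0]), ([308, 293, 31, 14, 370], [323.0, 299.0])]
```

```bash
python3 -m jog '[[[0,-0.03,-0.8],[0,0,0]],[[0,0,-0.8],[0,0,0]],[[0,0,-0.8],[0,0,0]],[[0,0,-0.6],[0,0,0]],[[0,0,-0.36],[0,0,0]],[[0,0,0],[0,0,0]],[[0,0,0],[0,0,0]]]' | egrep 'tcp|wri'
python3 -m jog '[[[0,0,0],[0,0,0]],[[0,0,0],[0,0,0]],[[0,0,0],[0,0,0]],[[0,0,0],[0,0,0]],[[0,0,0],[0,0,0]],[[0,0,0],[0,0,0]],[[0,0,0],[0,0,0]],[[0,0,0],[0,0,0]]]' -1 | egrep 'tcp|wri|wid'
python3 -m jog '[[[-0.25,0.04,0],[0,0,0]],[[-0.25,0.04,0],[0,0,0]],[[-0.25,0.04,0],[0,0,0]],[[0,0,0],[0,0,0]],[[0,0,0.3],[0,0,0]],[[0,0,0.6],[0,0,0]],[[0,0,1],[0,0,0]],[[0,0,1],[0,0,0]],[[0,0,0],[0,0,0]],[[0,0,0],[0,0,0]]]' | egrep 'tcp|wid|gra'
```

```text
tcp_pos: [0.6041, -0.3606, 0.0052]
wrist_force: [-0.2, 0.9, 0.6]
tcp_pos: [0.6026, -0.3609, 0.0051]
wrist_force: [-4.0, 1.2, 5.3]
width: 0.0179
tcp_pos: [0.5811, -0.3574, 0.0921]
width: 0.0177
grasp_force: 58.7
```

```bash
python3 -m jog '[[[-0.27,0.625,0],[0,0,0.96]],[[-0.27,0.625,0],[0,0,0.96]],[[-0.27,0.625,0],[0,0,0.96]],[[-0.27,0.625,0],[0,0,0.96]],[[-0.27,0.625,0],[0,0,0.96]],[[-0.27,0.625,0],[0,0,0.96]],[[-0.27,0.625,0],[0,0,0.96]],[[-0.27,0.625,0],[0,0,0.96]],[[-0.27,0.625,0],[0,0,0.96]],[[-0.27,0.625,0],[0,0,0.96]],[[-0.27,0.625,0],[0,0,0.96]],[[-0.27,0.625,0],[0,0,0.96]]]' | egrep 'tcp|wid|gra'
python3 -m jog '[[[-0.27,0.625,0],[0,0,0.96]],[[-0.27,0.625,0],[0,0,0.96]],[[-0.27,0.625,0],[0,0,0.96]],[[0,0,0],[0,0,0]],[[0,0,0],[0,0,0]]]'
```

```text
tcp_pos: [0.4818, -0.1312, 0.0899]
width: 0.0182
grasp_force: 58.5
time_s: 31.05
tcp_pos: [0.4589, -0.076, 0.0907]
tool_rot: [[-1.0, 0.006, -0.002], [0.006, 1.0, -0.0], [0.002, -0.0, -1.0]]
wrist_force: [0.8, -0.1, -0.2]
width: 0.018
grasp_force: 58.6
```

```bash
python3 -m jog '[[[0,0,-0.5],[0,0,0]],[[0,0,-0.8],[0,0,0]],[[0,0,-0.8],[0,0,0]],[[0,0,-0.6],[0,0,0]],[[0,0,-0.4],[0,0,0]],[[0,0,-0.3],[0,0,0]],[[0,0,-0.1],[0,0,0]],[[0,0,0],[0,0,0]],[[0,0,0],[0,0,0]]]' | egrep 'tcp|wri'
python3 -m jog '[[[0,0,0],[0,0,0]],[[0,0,0],[0,0,0]],[[0,0,0],[0,0,0]],[[0,0,0],[0,0,0]]]' -0.3| egrep 'tcp|wri|wid'
python3 -m jog '[[[0,0,0.3],[0,0,0]],[[0,0,0.7],[0,0,0]],[[0,0,1],[0,0,0]],[[0,0,1],[0,0,0]],[[0,0,1],[0,0,0]],[[0,0,0],[0,0,0]],[[0,0,0],[0,0,0]]]' | egrep 'tcp|wri'
python3 - <<'E'
from h import *
st();w=snapshot('wrist');t=snapshot('top');cv2.imwrite('pics/wB3.png',w);cv2.imwrite('pics/tB3.png',t)
W=calibration('wrist')
for x in(.428,.46):
  r=[]
  for y in np.arange(-.152,.004,.004):
    h=P(W)@[x,y,.014,1];u,v=(h[:2]/h[2]).round().astype(int)
    r.append(int(w[v-1:v+2,u-1:u+2].mean()) if 0<=u<640 and 0<=v<480 else -1)
  print(x,r)
# plates from top view
T=calibration('top');g=cv2.cvtColor(t,cv2.COLOR_BGR2HSV)
m=cv2.inRange(g,(0,0,110),(179,70,255));m[:, :180]=0;m[:,320:]=0;m[:245]=0;m[325:]=0
n,l,s,c=cv2.connectedComponentsWithStats(m)
t0=cv2.imread('pics/top0.png');
for i in range(1,n):
    if s[i,4]>100: print(s[i].tolist(),c[i].round(1))
print("diff",[int(cv2.absdiff(t,t0)[y0:y1,x0:x1].max()) for x0,x1,y0,y1 in((185,210,268,322),(222,246,265,320),(285,312,258,312))])
E
```

```text
tcp_pos: [0.4605, -0.0762, -0.0128]
wrist_force: [0.9, 0.3, -0.3]
tcp_pos: [0.4601, -0.076, -0.0132]
wrist_force: [0.2, 0.8, -0.2]
width: 0.0297
tcp_pos: [0.4606, -0.0762, 0.1077]
wrist_force: [0.0, -0.4, -1.0]
t33.0 tcp [ 0.4606 -0.0762  0.1077] yaw(y axis) 89.7 F [ 0.  -0.4 -1. ] w 0.0302 g 0.0
0.428 [150, 205, 204, 204, 204, 141, 180, 196, 156, 104, 132, 205, 205, 205, 205, 205, 206, 116, 168, 122, 111, 88, 135, 136, 137, 136, 136, 137, 136, 67, 95, 111, 116, 93, 133, 133, 132, 132, 131]
0.46 [149, 205, 205, 205, 205, 169, 186, 144, 128, 98, 133, 134, 136, 135, 136, 136, 137, 94, 127, 145, 129, 97, 138, 138, 138, 138, 138, 136, 137, 74, 114, 136, 140, 123, 133, 133, 132, 132, 124]
[289, 260, 18, 48, 522] [298.8 284.5]
[224, 268, 19, 49, 525] [234.3 292.7]
[190, 270, 18, 48, 533] [198.4 294.7]
diff [7, 6, 6]
```

```bash
python3 -m jog '[[[-0.19,0.89,0],[0,0,0.15]],[[-0.19,0.89,0],[0,0,0.15]],[[-0.19,0.89,0],[0,0,0.15]],[[-0.19,0.89,0],[0,0,0.15]],[[-0.19,0.89,0],[0,0,0.15]],[[-0.19,0.89,0],[0,0,0.15]],[[-0.19,0.89,0],[0,0,0.15]],[[0,0,0],[0,0,0]],[[0,0,0],[0,0,0]]]' 0
python3 - <<'E'
from h import *
st();print(np.round(sense()['qpos'],2));W=calibration('wrist');w=snapshot('wrist');cv2.imwrite('pics/wP3.png',w)
for p in((.4215,.110,.012),(.4735,.1161,.006),(.387,.1059,.012)):
  h=P(W)@[*p,1];print(np.round(h[:2]/h[2]))
E
```

```text
time_s: 34.05
tcp_pos: [0.419, 0.1109, 0.1056]
tool_rot: [[-0.993, -0.122, -0.002], [-0.122, 0.993, -0.001], [0.002, -0.001, -1.0]]
wrist_force: [-0.5, -0.4, -0.6]
width: 0.0433
grasp_force: 0.0
t34.0 tcp [0.419  0.1109 0.1056] yaw(y axis) 97.0 F [-0.5 -0.4 -0.6] w 0.0433 g 0.0
[ 0.26  0.08 -0.59  0.91 -0.    0.14]
[313. 236.]
[313. 302.]
[314. 185.]
```

View pics/wP3.png

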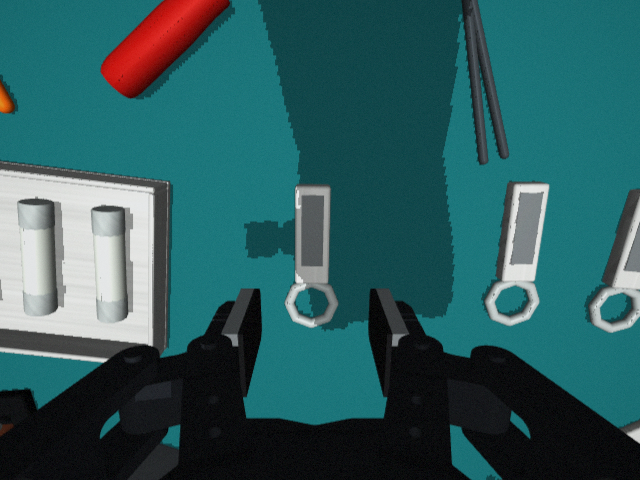

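```bash
python3 -m jog '[[[0.08,-0.03,-0.8],[0,0,0]],[[0,0,-0.8],[0,0,0]],[[0,0,-0.8],[0,0,0]],[[0,0,-0.8],[0,0,0]],[[0,0,-0.5],[0,0,0]],[[0,0,-0.3],[0,0,0]],[[0,0,0],[0,0,0]],[[0,0,0],[0,0,0]]]' | egrep 'tcp|wri'
python3 -m jog '[[[0,0,-0.1],[0,0,0]],[[0,0,0],[0,0,0]]]' | egrep 'tcp|wri'
python3 -m jog '[[[0,0,-0.1],[0,0,0]],[[0,0,0],[0,0,0]]]' | egrep 'tcp|wri'
python3 -m jog '[[[0,0,-0.05],[0,0,0]],[[0,0,0],[0,0,0]]]' | egrep 'tcp|wri'
```

```text
tcp_pos: [0.4227, 0.1096, -0.0131]
wrist_force: [0.4, 0.9, -0.1]
tcp_pos: [0.4229, 0.11, -0.016]
wrist_force: [-0.1, 0.0, -0.0]
tcp_pos: [0.4224, 0.11, -0.0194]
wrist_force: [-0.3, -0.7, 0.5]
tcp_pos: [0.4223, 0.11, -0.021]
wrist_force: [0.1, -0.3, 0.2]
```

```bash
python3 -m jog '[[[0,0,0],[0,0,0]],[[0,0,0],[0,0,0]],[[0,0,0],[0,0,0]],[[0,0,0],[0,0,0]],[[0,0,0],[0,0,0]],[[0,0,0],[0,0,0]]]' -1
python3 -m jog '[[[0,0,0.3],[0,0,0]],[[0,0,0.7],[0,0,0]],[[0,0,1],[0,0,0]],[[0,0,1],[0,0,0]],[[0,0,0],[0,0,0]]]'
```

```text
time_s: 36.1
tcp_pos: [0.4225, 0.11, -0.0206]
tool_rot: [[-0.993, -0.121, 0.0], [-0.121, 0.993, 0.0], [-0.0, 0.0, -1.0]]
wrist_force: [-1.1, -0.6, 5.8]
width: 0.022
grasp_force: 59.8
time_s: 36.6
tcp_pos: [0.4255, 0.1108, 0.073]
tool_rot: [[-0.993, -0.121, 0.006], [-0.121, 0.993, 0.002], [-0.007, 0.001, -1.0]]
wrist_force: [-0.4, -0.6, -0.5]
width: 0.022
grasp_force: 58.8
```

```bash
python3 -m jog '[[[0,0,0.9],[0,0,0.38]],[[0,0,0.9],[0,0,0.38]],[[0,0,0.9],[0,0,0.38]],[[0.72,0.27,0.9],[0,0,0.38]],[[0.72,0.27,0.8],[0,0,0.38]],[[0.72,0.27,0],[0,0,0.38]],[[0.72,0.27,0],[0,0,0.38]],[[0.72,0.27,0],[0,0,0.38]],[[0.72,0.27,0],[0,0,0.38]],[[0.72,0.27,0],[0,0,0.38]],[[0.72,0.27,0],[0,0,0.38]],[[0.72,0.27,0],[0,0,0.38]]]' |egrep 'tcp|wid'
python3 -m jog '[[[0,0,0],[0,0,0]],[[0,0,0],[0,0,0]],[[0,0,0],[0,0,0]]]'
python3 - <<'E'
from h import *
st();s=snapshot('side');t=snapshot('top')
cv2.imwrite('pics/h4.png',np.hstack([cv2.resize(s[110:230,290:410],(400,400),interpolation=2),cv2.resize(t[100:220,180:300],(400,400),interpolation=2)]))
E
```

```text
tcp_pos: [0.6172, 0.1831, 0.2]
width: 0.0224
time_s: 38.1
tcp_pos: [0.6157, 0.1825, 0.2006]
tool_rot: [[-0.785, -0.619, -0.001], [-0.619, 0.785, -0.0], [0.001, 0.001, -1.0]]
wrist_force: [-0.7, 0.2, -0.6]
width: 0.0223
grasp_force: 59.0
t38.1 tcp [0.6157 0.1825 0.2006] yaw(y axis) 128.2 F [-0.7  0.2 -0.6] w 0.0223 g 59.0
```

View pics/h4.png

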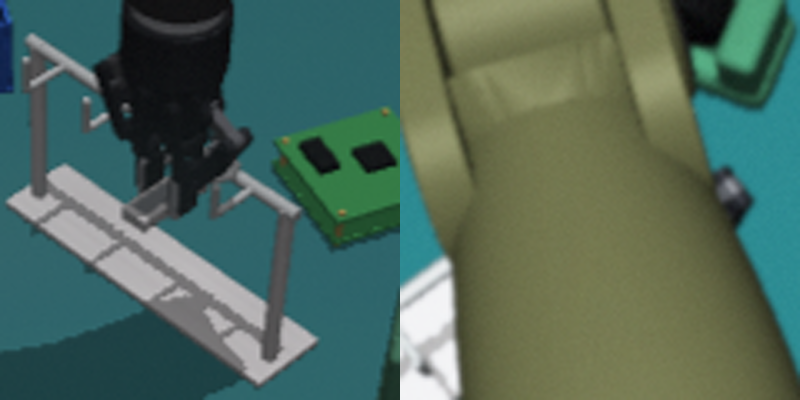

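```bash
python3 -m jog '[[[0.04,0.05,-0.36],[0,0,0]],[[0,0,-0.36],[0,0,0]],[[0,0,0],[0,0,0]]]'|egrep 'tcp|wri|wid'
python3 -m jog '[[[0,0,-0.3],[0,0,0]],[[0,0,-0.3],[0,0,0]],[[0,0,0],[0,0,0]],[[0,0,0],[0,0,0]]]'
python3 - <<'E'
from h import *
s=snapshot('side');cv2.imwrite('pics/h4b.png',s)
S=calibration('side')
for p in((.6577,.216,.203),(.6577,.216,.172),(.6577,.216,.186)):
  h=P(S)@[*p,1];print(np.round(h[:2]/h[2],1))
E
```

```text
tcp_pos: [0.6164, 0.1839, 0.177]
wrist_force: [-0.4, 0.7, -1.9]
width: 0.0224
time_s: 38.9
tcp_pos: [0.6177, 0.1843, 0.1611]
tool_rot: [[-0.785, -0.619, -0.001], [-0.619, 0.785, -0.0], [0.001, 0.0, -1.0]]
wrist_force: [-0.5, 0.1, -0.3]
width: 0.0223
grasp_force: 59.0
[353.8 165.7]
[353.  174.9]
[353.4 170.7]
```

```bash
python3 -m jog '[[[0,0,-0.2],[0,0,0]],[[0,0,0],[0,0,0]],[[0,0,0],[0,0,0]]]'|egrep 'tcp|wri|wid'
python3 -m jog '[[[0,0,-0.1],[0,0,0]],[[0,0,0],[0,0,0]],[[0,0,0],[0,0,0]]]'|egrep 'tcp|wri|wid'
python3 -m jog '[[[0,0,-0.1],[0,0,0]],[[0,0,0],[0,0,0]],[[0,0,0],[0,0,0]]]'|egrep 'tcp|wri|wid'
```

```text
tcp_pos: [0.6178, 0.1843, 0.1554]
wrist_force: [0.7, 0.9, -1.0]
width: 0.0224
tcp_pos: [0.618, 0.1844, 0.1525]
wrist_force: [0.6, -0.1, -1.2]
width: 0.0226
tcp_pos: [0.6183, 0.1844, 0.1504]
wrist_force: [-2.8, -1.2, 4.6]
width: 0.0223
```

```bash
python3 -m jog '[[[0,0,0.1],[0,0,0]],[[0,0,0],[0,0,0]]]'|egrep 'tcp|wri|wid'
python3 -m jog '[[[0,0,0],[0,0,0]],[[0,0,0],[0,0,0]],[[0,0,0],[0,0,0]],[[0,0,0],[0,0,0]],[[0,0,0],[0,0,0]],[[0,0,0],[0,0,0]]]' 1 |egrep 'tcp|wri|wid'
python3 -m jog '[[[0,0,1],[0,0,0]],[[0,0,1],[0,0,0]],[[-1,-0.8,0.5],[0,0,0]],[[-1,-0.8,0],[0,0,-0.8]],[[-1,-0.5,0],[0,0,-0.8]],[[-1,0,0],[0,0,-0.8]],[[-1,0,0],[0,0,-0.5]],[[-1,0.5,0],[0,0,0]],[[0,0,0],[0,0,0]],[[0,0,0],[0,0,0]]]'
python3 - <<'E'
from h import *
st();s=snapshot('side');t=snapshot('top');cv2.imwrite('pics/s_h4.png',s);cv2.imwrite('pics/t_h4.png',t)
g=cv2.cvtColor(t,cv2.COLOR_BGR2HSV)
m=cv2.inRange(g,(0,0,110),(179,70,255));m[:, :180]=0;m[:,320:]=0;m[:245]=0;m[325:]=0
n,l,q,c=cv2.connectedComponentsWithStats(m)
print([(q[i].tolist(),c[i].round(1)) for i in range(1,n) if q[i,4]>100])
s0=cv2.imread('pics/side0.png');d=cv2.absdiff(s,s0).max(2)[120:240,330:400]
for r in d[::4,::3]: print(''.join('#' if x>40 else '.' for x in r))
E
```

```text
tcp_pos: [0.6182, 0.1844, 0.1528]
wrist_force: [-0.1, 0.5, -0.6]
width: 0.0223
tcp_pos: [0.618, 0.1844, 0.1525]
wrist_force: [-0.7, 1.0, -0.4]
width: 0.0852
time_s: 41.65
tcp_pos: [0.4381, 0.1366, 0.228]
tool_rot: [[-0.949, -0.316, 0.001], [-0.316, 0.949, 0.0], [-0.001, -0.0, -1.0]]
wrist_force: [-0.1, 0.5, -0.2]
width: 0.0854
grasp_force: 0.0
t41.6 tcp [0.4381 0.1366 0.228 ] yaw(y axis) 108.4 F [-0.1  0.5 -0.2] w 0.0854 g 0.0
[([224, 245, 48, 16, 300], array([245.8, 250.6])), ([190, 270, 18, 48, 534], array([198.4, 294.7])), ([288, 273, 14, 12, 113], array([294.6, 278.6]))]
........................
........................
........................
........................
........................
........................
........................
........................
........................
........................
........................
........................
........................
........................
.........#..............
.......##...............
........#...............
.......##...............
......###...............
......###...............
......#.................
......##................
........................
.......#................
........................
........................
........................
........................
........................
........................
```

```bash
python3 -m jog '[[[-0.23,0.79,-0.83],[0,0,-0.25]],[[-0.23,0.79,-0.83],[0,0,-0.25]],[[-0.23,0.79,-0.83],[0,0,-0.25]],[[-0.23,0.79,-0.83],[0,0,-0.25]],[[-0.23,0.79,-0.83],[0,0,-0.25]],[[0,0,0],[0,0,0]],[[0,0,0],[0,0,0]],[[0,0,0],[0,0,0]]]' 0 |egrep 'tcp|wri|wid'
cat > pl.py <<'E'
from h import *
import sys
st();W=calibration('wrist');w=snapshot('wrist');cv2.imwrite('pics/wp_%s.png'%sys.argv[1],w)
c=np.array(eval(sys.argv[2]));e=np.array(eval(sys.argv[3]))
for p in((*c,.012),(*e,.006)):
  h=P(W)@[*p,1];print("pred",np.round(h[:2]/h[2],1))
g=cv2.cvtColor(w,cv2.COLOR_BGR2HSV);m=cv2.inRange(g,(0,0,90),(179,60,255))
n,l,q,k=cv2.connectedComponentsWithStats(m)
for i in range(1,n):
  if 1500<q[i,4]<8000:
    # hole in ring
    sub=np.uint8(l==i);cs,hi=cv2.findContours(sub,cv2.RETR_CCOMP,cv2.CHAIN_APPROX_NONE)
    r=cv2.minAreaRect(max(cs,key=cv2.contourArea));print(q[i].tolist(),k[i].round(),[np.round(x,1) for x in r])
    for j,cc in enumerate(cs):
      if hi[0][j][3]>=0 and cv2.contourArea(cc)>150: M=cv2.moments(cc);px=(M['m10']/M['m00'],M['m01']/M['m00']);print("  hole",np.round(px,1),M['m00'],"->z.008",np.round(atz(W,px,.008),4))
    b=cv2.boxPoints(r);print("  rect centre->",np.round(atz(W,r[0],.009),4))
E
python3 pl.py 2 '(.403,.2545)' '(.453,.263)'
```

```text
tcp_pos: [0.4047, 0.2546, 0.1037]
wrist_force: [0.5, 0.4, -0.2]
width: 0.0428
t42.5 tcp [0.4047 0.2546 0.1037] yaw(y axis) 99.7 F [ 0.5  0.4 -0.2] w 0.0428 g 0.0
pred [315.3 230.4]
pred [315.1 295.5]
[544, 176, 96, 163, 7625] [607. 263.] [array([629.7, 262.1]), array([115.8, 132.2]), np.float64(45.6)]
  rect centre-> [0.3893 0.4763 0.009 ]
[284, 178, 55, 145, 4442] [313. 244.] [array([311., 250.]), array([144.,  54.]), np.float64(90.0)]
  hole [311.3 297.1] 864.5 ->z.008 [0.4538 0.2604 0.008 ]
  rect centre-> [0.4182 0.2541 0.009 ]
[395, 191, 66, 140, 3149] [432. 252.] [array([425.9, 259.9]), array([ 49.4, 139.2]), np.float64(8.6)]
  hole [433.4 252.6] 726.0 ->z.008 [0.406  0.3389 0.008 ]
  rect centre-> [0.4118 0.3347 0.009 ]
```

```bash
python3 -m jog '[[[-0.04,-0.06,-0.8],[0,0,0]],[[0,0,-0.8],[0,0,0]],[[0,0,-0.8],[0,0,0]],[[0,0,-0.8],[0,0,0]],[[0,0,-0.5],[0,0,0]],[[0,0,-0.3],[0,0,0]],[[0,0,-0.16],[0,0,0]],[[0,0,0],[0,0,0]],[[0,0,0],[0,0,0]]]' | egrep 'tcp|wri'
python3 -m jog '[[[0,0,0],[0,0,0]],[[0,0,0],[0,0,0]],[[0,0,0],[0,0,0]],[[0,0,0],[0,0,0]],[[0,0,0],[0,0,0]],[[0,0,0],[0,0,0]]]' -1| egrep 'tcp|wri|wid|gra'
python3 -m jog '[[[0,0,0.3],[0,0,0]],[[0,0,0.7],[0,0,0]],[[0,0,1],[0,0,0]],[[0,0,1],[0,0,0]],[[0,0,0],[0,0,0]],[[0,0,0],[0,0,0]]]'
```

```text
tcp_pos: [0.4031, 0.2533, -0.021]
wrist_force: [0.3, 0.7, 0.3]
tcp_pos: [0.4031, 0.2535, -0.0207]
wrist_force: [-1.0, -0.9, 6.2]
width: 0.0222
grasp_force: 60.9
time_s: 44.7
tcp_pos: [0.4029, 0.2535, 0.0692]
tool_rot: [[-0.986, -0.169, 0.002], [-0.169, 0.986, 0.001], [-0.002, 0.001, -1.0]]
wrist_force: [-0.7, -1.1, -1.5]
width: 0.0222
grasp_force: 58.6
```

```bash
python3 -m jog '[[[0,0,0.9],[0,0,0.345]],[[0,0,0.9],[0,0,0.345]],[[0,0,0.9],[0,0,0.345]],[[0.635,-0.05,0.9],[0,0,0.345]],[[0.635,-0.05,0.8],[0,0,0.345]],[[0.635,-0.05,0],[0,0,0.345]],[[0.635,-0.05,0],[0,0,0.345]],[[0.635,-0.05,0],[0,0,0.345]],[[0.635,-0.05,0],[0,0,0.345]],[[0.635,-0.05,0],[0,0,0.345]],[[0.635,-0.05,0],[0,0,0.345]],[[0.635,-0.05,0],[0,0,0.345]]]' |egrep 'tcp|wid'
python3 -m jog '[[[0,0,0],[0,0,0]],[[0,0,0],[0,0,0]],[[0,0,0],[0,0,0]]]'
```

```text
tcp_pos: [0.5735, 0.2391, 0.1982]
width: 0.0227
time_s: 46.2
tcp_pos: [0.5724, 0.2394, 0.1993]
tool_rot: [[-0.786, -0.618, -0.002], [-0.618, 0.786, -0.001], [0.002, 0.001, -1.0]]
wrist_force: [-0.2, 0.6, -1.4]
width: 0.0224
grasp_force: 58.6
```

```bash
python3 -m jog '[[[0.05,0.01,-0.36],[0,0,0]],[[0,0,-0.36],[0,0,0]],[[0,0,0],[0,0,0]]]'|egrep 'tcp|wri|wid'
python3 -m jog '[[[0,0,-0.3],[0,0,0]],[[0,0,-0.3],[0,0,0]],[[0,0,-0.1],[0,0,0]],[[0,0,0],[0,0,0]],[[0,0,0],[0,0,0]]]'|egrep 'tcp|wri|wid'
python3 -m jog '[[[0,0,-0.1],[0,0,0]],[[0,0,0],[0,0,0]],[[0,0,0],[0,0,0]]]'|egrep 'tcp|wri|wid'
python3 -m jog '[[[0,0,-0.1],[0,0,0]],[[0,0,0],[0,0,0]],[[0,0,0],[0,0,0]]]'|egrep 'tcp|wri|wid'
```

```text
tcp_pos: [0.5735, 0.2394, 0.1762]
wrist_force: [0.0, -0.2, -1.2]
width: 0.0224
tcp_pos: [0.5753, 0.2399, 0.1577]
wrist_force: [0.4, 0.2, -0.6]
width: 0.022
tcp_pos: [0.5753, 0.2399, 0.1547]
wrist_force: [-0.1, -0.4, -0.7]
width: 0.0224
tcp_pos: [0.5755, 0.24, 0.1519]
wrist_force: [0.3, 0.1, 0.4]
width: 0.0225
```

```bash
python3 -m jog '[[[0,0,0.1],[0,0,0]],[[0,0,0],[0,0,0]]]'|egrep 'tcp|wri|wid'
python3 -m jog '[[[0,0,0],[0,0,0]],[[0,0,0],[0,0,0]],[[0,0,0],[0,0,0]],[[0,0,0],[0,0,0]],[[0,0,0],[0,0,0]],[[0,0,0],[0,0,0]]]' 1 |egrep 'tcp|wri|wid'
python3 -m jog '[[[0,0,1],[0,0,0]],[[0,0,1],[0,0,0]],[[-1,0,0.5],[0,0,-0.6]],[[-1,0.4,0],[0,0,-0.6]],[[-1,0.4,0],[0,0,-0.6]],[[-1,0.4,0],[0,0,-0.6]],[[-1,0.4,0],[0,0,-0.6]],[[-0.9,0.5,-0.3],[0,0,-0.6]],[[0,0.6,-1],[0,0,-0.6]],[[0,0.5,-1],[0,0,-0.6]],[[0,0,-1],[0,0,-0.27]],[[0,0,-0.8],[0,0,0]]]'|egrep 'tcp'
python3 -m jog '[[[0,0,0],[0,0,0]],[[0,0,0],[0,0,0]],[[0,0,0],[0,0,0]]]' 0 |egrep 'tcp|wid'
python3 pl.py 1 '(.397,.337)' '(.449,.340)'
python3 - <<'E'
from h import *
s=snapshot('side');s0=cv2.imread('pics/side0.png');d=cv2.absdiff(s,s0).max(2)[120:240,300:400]
for r in d[::4,::3]: print(''.join('#' if x>40 else '.' for x in r))
E
```

```text
tcp_pos: [0.5752, 0.2399, 0.1549]
wrist_force: [-0.3, 0.6, -1.1]
width: 0.0227
tcp_pos: [0.5752, 0.2399, 0.1546]
wrist_force: [0.7, 0.3, 0.4]
width: 0.0856
tcp_pos: [0.3976, 0.336, 0.1051]
tcp_pos: [0.3992, 0.3366, 0.1082]
width: 0.0441
t49.9 tcp [0.3992 0.3366 0.1082] yaw(y axis) 93.3 F [-0.2 -0.2  0.7] w 0.0441 g 0.0
pred [315.7 227.8]
pred [315.5 293.8]
[286, 179, 54, 142, 3981] [313. 245.] [array([312.5, 249.5]), array([141.,  53.]), np.float64(90.0)]
  hole [312.9 295.8] 842.5 ->z.008 [0.4498 0.3381 0.008 ]
  rect centre-> [0.4138 0.3358 0.009 ]
..................................
..................................
..................................
..................................
..................................
..................................
..................................
..................................
..................................
...............#..................
..................................
............###...................
............###...................
..................................
...........#.#....................
...........###.....#..............
...........##......#..............
.................##...............
.................###..............
............#....###..............
.............##...##..............
..................................
..................................
.................#................
..................................
..................................
..................................
..................................
..................................
..................................
```

```bash
python3 -m jog '[[[-0.03,-0.04,-0.8],[0,0,0]],[[0,0,-0.8],[0,0,0]],[[0,0,-0.8],[0,0,0]],[[0,0,-0.8],[0,0,0]],[[0,0,-0.6],[0,0,0]],[[0,0,-0.3],[0,0,0]],[[0,0,-0.21],[0,0,0]],[[0,0,0],[0,0,0]],[[0,0,0],[0,0,0]]]' | egrep 'tcp|wri'
python3 -m jog '[[[0,0,0],[0,0,0]],[[0,0,0],[0,0,0]],[[0,0,0],[0,0,0]],[[0,0,0],[0,0,0]],[[0,0,0],[0,0,0]],[[0,0,0],[0,0,0]]]' -1| egrep 'tcp|wri|wid|gra'
python3 -m jog '[[[0,0,0.3],[0,0,0]],[[0,0,0.7],[0,0,0]],[[0,0,1],[0,0,0]],[[0,0,1],[0,0,0]],[[0,0,0],[0,0,0]],[[0,0,0],[0,0,0]]]'
```

```text
tcp_pos: [0.3981, 0.3353, -0.0218]
wrist_force: [-0.7, -0.7, 0.4]
tcp_pos: [0.3989, 0.3356, -0.0207]
wrist_force: [-1.2, -1.4, 11.2]
width: 0.0224
grasp_force: 62.5
time_s: 52.1
tcp_pos: [0.3979, 0.3352, 0.0682]
tool_rot: [[-0.998, -0.058, 0.002], [-0.058, 0.998, 0.001], [-0.002, 0.001, -1.0]]
wrist_force: [-0.5, -0.3, -1.6]
width: 0.0222
grasp_force: 59.1
```

```bash
python3 -m jog '[[[0,0,0.9],[0,0,0.423]],[[0,0,0.9],[0,0,0.423]],[[0,0,0.9],[0,0,0.423]],[[0.495,-0.15,0.9],[0,0,0.423]],[[0.495,-0.15,0.8],[0,0,0.423]],[[0.495,-0.15,0],[0,0,0.423]],[[0.495,-0.15,0],[0,0,0.423]],[[0.495,-0.15,0],[0,0,0.423]],[[0.495,-0.15,0],[0,0,0.423]],[[0.495,-0.15,0],[0,0,0.423]],[[0.495,-0.15,0],[0,0,0.423]],[[0.495,-0.15,0],[0,0,0.423]]]' |egrep 'tcp|wid'
python3 -m jog '[[[0,0,0],[0,0,0]],[[0,0,0],[0,0,0]],[[0,0,0],[0,0,0]]]'
```

```text
tcp_pos: [0.5306, 0.2934, 0.1973]
width: 0.0223
time_s: 53.6
tcp_pos: [0.5299, 0.2941, 0.1984]
tool_rot: [[-0.786, -0.619, -0.002], [-0.619, 0.786, -0.001], [0.002, 0.001, -1.0]]
wrist_force: [-0.3, 1.0, -0.8]
width: 0.022
grasp_force: 59.1
```

```bash
python3 -m jog '[[[0.03,0.03,-0.36],[0,0,0]],[[0,0,-0.36],[0,0,0]],[[0,0,0],[0,0,0]]]'|egrep 'tcp|wri|wid'
python3 -m jog '[[[0,0,-0.3],[0,0,0]],[[0,0,-0.3],[0,0,0]],[[0,0,-0.1],[0,0,0]],[[0,0,0],[0,0,0]],[[0,0,0],[0,0,0]]]'|egrep 'tcp|wri|wid'
python3 -m jog '[[[0,0,-0.1],[0,0,0]],[[0,0,0],[0,0,0]],[[0,0,0],[0,0,0]]]'|egrep 'tcp|wri|wid'
```

```text
tcp_pos: [0.5302, 0.2945, 0.1752]
wrist_force: [0.0, -1.3, -2.0]
width: 0.0225
tcp_pos: [0.532, 0.2951, 0.1568]
wrist_force: [-0.5, -0.2, 0.0]
width: 0.0221
tcp_pos: [0.5319, 0.295, 0.1538]
wrist_force: [0.3, 0.1, -0.8]
width: 0.0225
```

Release, back away well clear, and look at the whole scene.

```bash
python3 -m jog '[[[0,0,0],[0,0,0]],[[0,0,0],[0,0,0]],[[0,0,0],[0,0,0]],[[0,0,0],[0,0,0]],[[0,0,0],[0,0,0]],[[0,0,0],[0,0,0]]]' 1 |egrep 'tcp|wri|wid'
python3 -m jog '[[[0,0,1],[0,0,0]],[[0,0,1],[0,0,0]],[[-0.7,-0.5,0.5],[0,0,0]],[[-0.7,-0.5,0],[0,0,0]],[[-0.7,-0.5,0],[0,0,0]],[[-0.6,0.5,0],[0,0,0]],[[-0.6,0.9,0],[0,0,0]],[[-0.6,0.9,0],[0,0,0]],[[-0.6,0.9,0],[0,0,0]],[[-0.6,0.9,0],[0,0,0]],[[-0.6,0.9,0],[0,0,0]],[[-0.6,0.9,0],[0,0,0]]]'|egrep 'tcp'
python3 -m jog '[[[-0.6,0.9,0],[0,0,0]],[[-0.6,0.9,0],[0,0,0]],[[0,0,0],[0,0,0]],[[0,0,0],[0,0,0]],[[0,0,0],[0,0,0]]]' |egrep 'tcp|time'
python3 - <<'E'
from h import *
s=snapshot('side');t=snapshot('top')
a=cv2.resize(s[110:260,230:430],(400,300),interpolation=2);b=cv2.resize(t[120:330,150:430],(400,300),interpolation=2);c=cv2.resize(s[230:380,230:430],(400,300),interpolation=2);d=cv2.resize(t[145:205,305:385],(400,300),interpolation=2)
cv2.imwrite('pics/end.png',np.vstack([np.hstack([a,b]),np.hstack([c,d])]))
E
```

```text
tcp_pos: [0.5319, 0.2951, 0.1537]
wrist_force: [-0.1, -0.3, 0.5]
width: 0.0853
tcp_pos: [0.342, 0.4281, 0.2288]
time_s: 57.0
tcp_pos: [0.3072, 0.4804, 0.2287]
```

View pics/end.png

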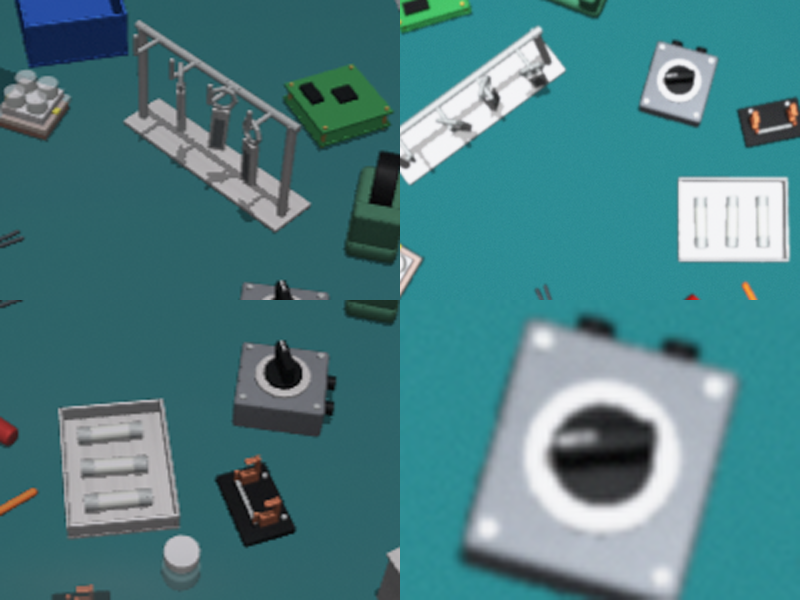

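The picture shows the three plates hanging vertically on hooks 2 to 4. The three fuses lie in the tray, the knob bar is turned across to off, and the module is untouched. I'll let the plates settle, then hand in.

```bash
python3 -m jog '[[[0,0,0],[0,0,0]],[[0,0,0],[0,0,0]],[[0,0,0],[0,0,0]],[[0,0,0],[0,0,0]],[[0,0,0],[0,0,0]],[[0,0,0],[0,0,0]],[[0,0,0],[0,0,0]],[[0,0,0],[0,0,0]],[[0,0,0],[0,0,0]],[[0,0,0],[0,0,0]],[[0,0,0],[0,0,0]],[[0,0,0],[0,0,0]]]' >/dev/null
python3 -m jog '[[[0,0,0],[0,0,0]],[[0,0,0],[0,0,0]],[[0,0,0],[0,0,0]],[[0,0,0],[0,0,0]],[[0,0,0],[0,0,0]],[[0,0,0],[0,0,0]],[[0,0,0],[0,0,0]],[[0,0,0],[0,0,0]],[[0,0,0],[0,0,0]],[[0,0,0],[0,0,0]],[[0,0,0],[0,0,0]],[[0,0,0],[0,0,0]]]' | grep time
python3 -c "from cell import *;print(close_job())"
```

```text
time_s: 59.5
the job is handed in; nothing more can be done
None
```

The job is handed in at 59.5 s: knob turned to off first, all three fuses in the tray, all three plates found hanging on hooks 2–4, module untouched; the hand-in returned no verdict, so this rests on my last picture.

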